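# Turn over the drawer fronts and lock them in the chest frame

## Robot

A 7-joint arm with a two-finger parallel gripper is mounted at the origin on the work surface. World frame = base frame: x ahead of the robot, y to its left, z up, the work surface at z = 0. Lengths are in m, angles in rad, forces in N, time in s.
With the tool pointing down it reaches from about 0.425 to 0.95 m from the base axis. Payload 4.7 kg.
Tool frame: the origin (TCP) lies on the centre line of the jaws, within the pads' length; the fingertips stand 25 mm ahead of it and the grasp point (between the pads) lies 6 mm ahead of it; z points along the fingers, x is the direction in which the jaws open and shut, and the axes are right-handed (so a half turn about z gives the same grasp; the last joint's range is limited). The gripper opens to 85 mm and grips with 20 to 120 N. Pads are 22 mm wide; open, the fingers measure 114 mm over their backs; the gripper's body (76 mm by 85 mm) begins 54 mm behind the grasp point. The pads swing forward as they close: fully open they stand 13 mm farther back than shut.
Start: joints at [1.203, 0.469, -0.049, 1.532, 0.024, 1.141, -0.082], TCP at [0.224, -0.637, 0.256] pointing down, gripper open.
Joint ranges: [-2.59, 2.59], [-0.33, 1.99], [-1.39, 1.29], [0.1, 2.45], [-1.04, 4.18], [0.21, 1.99], [-2.66, 2.66]. Speed limits (rad/s): [2.57, 2.57, 3.14, 3.14, 3.14, 3.14, 3.14].

## Interface

Orientations are given as a rotation vector (axis times angle).
In Python, from bench import r, grab_frame, trace, pinpoint gives the robot as it stands.
- The arm moves only by the tool jog_arm, never from a script. Its arguments are lists of equal length, an entry for each row: "twist": the turn, a rotation vector about the world's x, y, z in rad, a list of three; "dp": the shift along the world's x, y, z in m, a list of three; "claw": the closure, from -1 (fully open) to 1 (shut). In form: {"twist": [[rx, ry, rz], ...], "dp": [[tx, ty, tz], ...], "claw": [claw, ...]}. A call has 1 to 10 rows; each row is the pose to reach, as a shift and turn from the pose commanded when the call began; what a row does not reach only later rows make up. A row lasts 1/8 s, in which the tool goes at most 62.5 mm and 10.7 degrees, less where a joint would pass 70% of its speed; a pose out of reach is approached as far as the arm can. A call with a gripper value outside its range is refused whole. The fingers move at their own pace and stop on an object; the grip force is fixed at half the most. Time passes only in rows, so rows that repeat a pose let the fingers close. It gives the time, the measured TCP pose, the force and the opening at its end, in the units of the state.
- r.sense(): the state, without advancing time (a new reading comes with each control period).
- grab_frame(name): name is "side" or "top" or "wrist"; returns a dict with "color" (384x512x3 uint8, red, green, blue), "fx", "fy", "cx", "cy" (pixels), "R" (3x3) and "t" (3): a world point X has camera coordinates R X + t; the wrist camera has in their place "hand_eye" (4x4, takes a point from camera to tool coordinates, whose origin is the TCP and whose axes are the tool frame's). Camera axes: x right, y down, z forward; pixel columns grow to the right and rows downward; lengths in m; the calibration is good to about 2 mm. The wrist camera is an equidistant fisheye: a pixel r from the principal point sees the ray r / f radians off the axis. A picture is of the moment at which its call begins: read the wrist's pose just before it. There is no depth.
- r.job_done(): hands the job in, once; it reports no verdict.
Trained networks look in the newest picture that a camera, given by its name, has taken for a name from the list of things; names that differ only in an ending like _2 or _b are one class to them, and where a whole thing is asked for, a point or a joint stands for the part that bears it (a point fixed in the world has none). Each returns a list of dicts, best first, with "confidence" (0 to 1); they miss things now and then, are a little off and sometimes report something else, mostly with a low value. They report only what shows in the picture. A call takes as long as a camera call. They do not tell look-alikes from the thing itself.
- trace(camera, label): "pixels" (384x512 bool, what is visible of it) and "bbox" ([centre column, centre row, width, height] in pixels, round what is visible of it).
- pinpoint(camera, label): "xy" ([column, row] in pixels: a listed point, or the origin of a listed thing).
The state is a dict: "time": time; "joints": joint angles; "joint_velocities": joint speeds; "joint_torque": joint torques, N m; "ee_pos": TCP position; "orientation": TCP orientation; "ft_force": force on the tool from outside, world axes, zero at the start; "torque": the same for the moment, N m; "grip_width": finger opening in m.
Only numpy, scipy, OpenCV 4.12 (cv2) and the standard library are available. Lean on these libraries where they do the work, as an engineer would, in place of code of your own. Each camera call takes 0.05 s, during which the arm holds its last target.

## Task

Turn over each loose drawer front so that its painted face is up and lay each one flat in a bay of its own in the chest frame, in any bay. Only when all of them are in, knock both wooden pegs fully home with the mallet, not with the hand, then stand the mallet back on its cork mat, on its head as it was. Do not disturb the crockery.

Things in the scene. Friction and masses are not known exactly. Their poses are not given: they have to be found in the camera images.
- front_a: loose drawer front: flat block 50 (its x) x 80 (its y) x 18 mm (its z), origin at its centre. Its -z face is the painted show face (white, dark finger slot), its +z face the bare plywood back; at the start it lies back up on the table. All fronts are alike; two or three are there (the others absent)
- front_b: loose drawer front: flat block 50 (its x) x 80 (its y) x 18 mm (its z), origin at its centre. Its -z face is the painted show face (white, dark finger slot), its +z face the bare plywood back; at the start it lies back up on the table. All fronts are alike; two or three are there (the others absent)
- front_c: loose drawer front: flat block 50 (its x) x 80 (its y) x 18 mm (its z), origin at its centre. Its -z face is the painted show face (white, dark finger slot), its +z face the bare plywood back; at the start it lies back up on the table. All fronts are alike; two or three are there (the others absent)
- frame: white chest frame on its back, fixed; board 104 mm wide (x), y = -215 to +161 mm; origin on the board's top, 12 mm above the table, at the middle bay; z up. Three bays along y, each 90 mm long between ledges 8 mm high; beside each bay's centre two stops, 14 mm long, 6 mm high, 60 mm apart across x. The long sides are otherwise open. Fronts lie with the long side along y
- bay_1 (a point): centre of the +y bay, on the board's top surface (frame y = +100 mm)
- bay_2 (a point): centre of the middle bay (frame y = 0)
- bay_3 (a point): centre of the -y bay, next to the pegs (frame y = -100 mm)
- peg_near: wooden locking peg, round cap 24 mm across and 8 mm thick, at the -y end of the frame, the one nearer the robot (frame x = -30 mm, y = -187 mm); origin: centre of the cap's top, at first 26 to 30 mm above the board. It moves straight down (about 7 N), stays where it is left, and stops, fully home, 12 mm above the board
- peg_far: wooden locking peg, round cap 24 mm across and 8 mm thick, at the -y end of the frame, the one farther from the robot (frame x = +30 mm, y = -187 mm); origin: centre of the cap's top, at first 26 to 30 mm above the board. It moves straight down (about 7 N), stays where it is left, and stops, fully home, 12 mm above the board
- rest: fixed wooden slotted rest, base 60 mm (its x) x 90 x 10 mm with two cheeks 30 mm wide (x), 40 mm high, in which a front can be stood upright on its 50 mm end while the grip is changed; origin at the centre of its underside; the slot runs along its x, open at both ends and on top, 23 mm wide, its floor 10 mm above the table
- mat: fixed square cork mat, 85 x 85 x 5 mm; origin at the centre of its underside
- mallet: wooden mallet standing on its head: head 44 (its x) x 50 (its y) x 60 mm high (its z), origin at the centre of the head's lower, striking face; the handle, 22 mm wide and 26 mm high, sticks out level along -x from the head, from x = -22 to -162 mm, its middle 34 mm above the striking face; centre of mass about 15 mm from the head's centre towards the handle
- mug: white mug, 80 mm across, 95 mm high; a bystander
- mug2: another white mug, same size; a bystander
- coffeepot: white coffee pot, 120 mm across, 203 mm high; a bystander
Mind the look-alikes: they are no part of the job. Leave any turquoise look-alike of the front_c alone.

How it is judged:
On the way, in this order (a step that is already met when the one before it is completed fails the run):
1. every front lies painted face up, flat, in a bay (angle between each of front_a, front_b, front_c's own z axis and vertical above 3.04 rad and angle between the x axis of each of front_a, front_b, front_c and the x axis of frame, either way round below 0.14 rad and z of each of front_a, front_b, front_c in the frame of frame below 0.0125 m and (horizontal distance between front_a and bay_1 below 0.009 m or horizontal distance between front_a and bay_2 below 0.009 m or horizontal distance between front_a and bay_3 below 0.009 m) and linear speed of each of front_a, front_b, front_c below 0.02 m/s and (horizontal distance between front_b and bay_1 below 0.009 m or horizontal distance between front_b and bay_2 below 0.009 m or horizontal distance between front_b and bay_3 below 0.009 m) and (horizontal distance between front_c and bay_1 below 0.009 m or horizontal distance between front_c and bay_2 below 0.009 m or horizontal distance between front_c and bay_3 below 0.009 m)), for 0.2 s.
2. both pegs are knocked home (z of each of peg_near, peg_far in the frame of frame below 0.0145 m), for 0.2 s.
At the end, for the whole second after the job is handed in: every front lies flat (within 0.1 rad) painted face up in a bay, centred within 9 mm and square within 0.14 rad; both peg caps are within 2.5 mm of fully home; the mallet stands on its head on the cork mat, the centre of its head within 35 mm of the mat's centre; all at rest (all of step 1 and all of step 2 and horizontal distance between mallet and mat below 0.035 m and angle between mallet's own z axis and vertical below 0.1 rad and height (world z) of mallet below 0.012 m and linear speed of mallet below 0.02 m/s); the robot touches nothing.
It fails at once if the hand or arm presses on a peg (the mallet must do it) (contact force between any of the fingers, the arm and peg_near above 2 N or contact force between any of the fingers, the arm and peg_far above 2 N).
It fails at once if the mug is disturbed (distance of mug from where it was at the start of the episode above 0.03 m).
It fails at once if the mug2 is disturbed (distance of mug2 from where it was at the start of the episode above 0.03 m).
It fails at once if the coffeepot is disturbed (distance of coffeepot from where it was at the start of the episode above 0.03 m).
Of front_a, front_b, front_c only 2 to 3 are there at a start; the rules pass over those that are not, and their reading is None.
At some moment in a run one of front_a, front_b, front_c may be knocked a few centimetres aside while the robot is not near it.
It also fails if it takes over 210 s, if anything falls off the work surface, if the arm or the gripper's body presses on something with over 40 N, if the wrist force passes 120 N, or if a joint passes its speed limit or range.

## Working session

There is one attempt and no reset: what is moved stays moved. The work goes in short steps, Python scripts to look and compute and a tool call to move; the robot and the scene stay as the last step left them, time stands still between calls to the robot, and variables do not carry over. Pictures are saved under pics/ and viewed, and the job is handed in when it is done.

Besides the shell and the picture viewer there is one more tool, called after ">>>" by a JSON object that holds its "fn" and its "kwargs". jog_arm: Moves the arm, as the interface text tells. Its arguments: {"type":"object","properties":{"twist":{"type":"array","items":{"type":"array","items":{"type":"number"}}},"dp":{"type":"array","items":{"type":"array","items":{"type":"number"}}},"claw":{"type":"array","items":{"type":"number"}}},"required":["twist","dp","claw"]}

```bash
ls; mkdir -p pics; python3 - <<'E'
from bench import r, grab_frame, trace, pinpoint
import cv2
print(r.sense())
for n in ["side","top","wrist"]:
    f=grab_frame(n); cv2.imwrite(f"pics/{n}0.png",f["color"][:,:,::-1])
    print(n,{k:v for k,v in f.items() if k!="color"})
E
```

```text
pics
{'time': 0.0, 'joints': array([ 1.2031105 ,  0.46944804, -0.04859554,  1.53369199,  0.02409101,
        1.14097097, -0.08230142]), 'joint_velocities': array([0.00062234, 0.00045201, 0.00016707, 0.0013396 , 0.00186058,
       0.00275391, 0.00030565]), 'joint_torque': array([-2.97799006e-04, -5.10307610e+01, -4.66575113e-02, -2.37716103e+01,
        1.07421790e-02,  7.50002218e-03, -1.28869237e-05]), 'ee_pos': array([ 0.22417042, -0.63612928,  0.25525773]), 'orientation': array([-2.56329949e+00,  1.81449605e+00,  2.53206573e-03]), 'ft_force': array([-0.54889013,  0.68637048,  0.48868149]), 'torque': array([-0.03570757, -0.00360755, -0.01021879]), 'grip_width': 0.08541144908864705}
side {'fx': 398.6235970990545, 'fy': 398.6235970990545, 'cx': 251.15837588829447, 'cy': 191.69194153517913, 'R': array([[-0.81694878, -0.57661238, -0.01062316],
       [-0.44165804,  0.63737731, -0.63141772],
       [ 0.37085424, -0.51114413, -0.77537011]]), 't': array([0.52035219, 0.27461324, 0.86660609])}
top {'fx': 451.4867276516715, 'fy': 451.4867276516715, 'cx': 248.84721035462385, 'cy': 185.03528343184752, 'R': array([[-0.02054951, -0.999669  , -0.01547929],
       [-0.99399051,  0.02209292, -0.10721369],
       [ 0.10752019,  0.01318308, -0.99411549]]), 't': array([0.07349768, 0.61050625, 1.32898455])}
wrist {'fx': 297.3186396354542, 'fy': 297.3186396354542, 'cx': 257.450869345552, 'cy': 193.94185116129665, 'hand_eye': array([[ 9.99999933e-01,  4.88162842e-06, -3.65688376e-04,
         1.17619111e-03],
       [ 9.98761554e-05,  9.58256440e-01,  2.85910101e-01,
        -7.17217335e-02],
       [ 3.51818948e-04, -2.85910119e-01,  9.58256375e-01,
        -1.17884689e-01],
       [ 0.00000000e+00,  0.00000000e+00,  0.00000000e+00,
         1.00000000e+00]])}
```

View pics/side0.png

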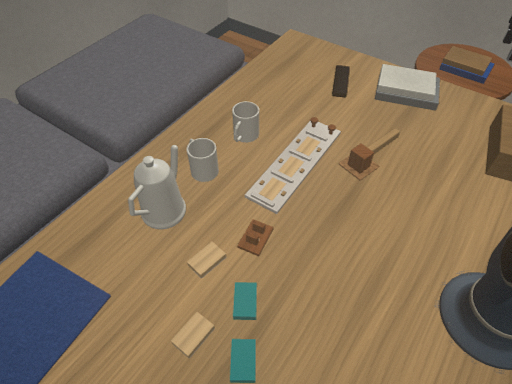

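View pics/top0.png

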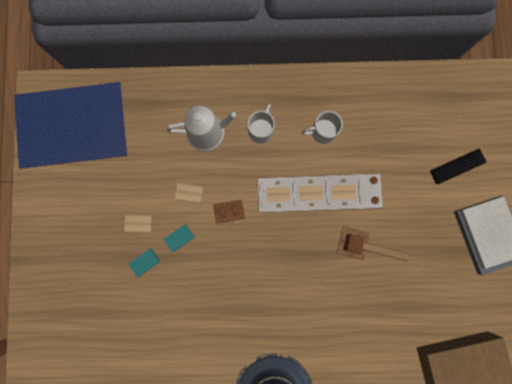

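View pics/wrist0.png

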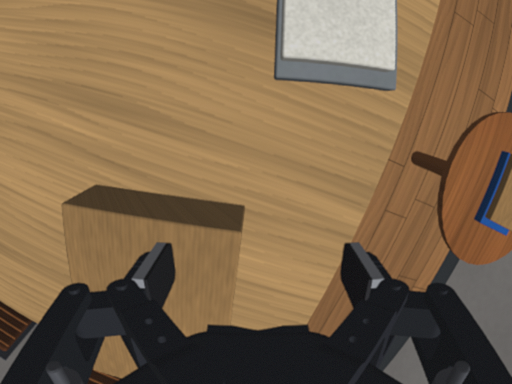

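```bash
cat > h.py <<'E'
from bench import r, grab_frame, trace, pinpoint
import numpy as np, cv2
from scipy.spatial.transform import Rotation as Ro
def cam(n):
    f=grab_frame(n); return f
def ray(f,uv,s=None):
    u,v=uv
    if 'R' in f:
        d=np.array([(u-f['cx'])/f['fx'],(v-f['cy'])/f['fy'],1.])
        return -f['R'].T@f['t'], f['R'].T@d
    x=(u-f['cx'])/f['fx'];y=(v-f['cy'])/f['fy'];th=np.hypot(x,y)
    k=np.sin(th)/th if th>1e-9 else 1
    d=np.array([x*k,y*k,np.cos(th)])
    H=f['hand_eye'];Rt=Ro.from_rotvec(s['orientation']).as_matrix()
    return Rt@H[:3,3]+s['ee_pos'], Rt@H[:3,:3]@d
def at(f,uv,z,s=None):
    o,d=ray(f,uv,s); return o+d*(z-o[2])/d[2]
def proj(f,X,s=None):
    X=np.asarray(X,float)
    if 'R' in f:
        c=f['R']@X+f['t']; return np.array([f['fx']*c[0]/c[2]+f['cx'],f['fy']*c[1]/c[2]+f['cy']])
    H=f['hand_eye'];Rt=Ro.from_rotvec(s['orientation']).as_matrix()
    c=H[:3,:3].T@(Rt.T@(X-s['ee_pos'])-H[:3,3])
    th=np.arctan2(np.hypot(c[0],c[1]),c[2]);ph=np.arctan2(c[1],c[0])
    return np.array([f['fx']*th*np.cos(ph)+f['cx'],f['fy']*th*np.sin(ph)+f['cy']])
def tri(f1,p1,f2,p2):
    o1,d1=ray(f1,p1);o2,d2=ray(f2,p2)
    A=np.stack([d1,-d2],1);s=np.linalg.lstsq(A,o2-o1,rcond=None)[0]
    a=o1+d1*s[0];b=o2+d2*s[1];return (a+b)/2,np.linalg.norm(a-b)
def save(img,name,crop=None,k=1):
    if crop: x0,y0,x1,y1=crop; img=img[y0:y1,x0:x1]
    img=cv2.resize(np.ascontiguousarray(img[:,:,::-1]),None,fx=k,fy=k,interpolation=cv2.INTER_CUBIC)
    cv2.imwrite('pics/'+name,img)
E
python3 - <<'E'
from h import *
t=cam('top');s=cam('side')
save(t['color'],'topc.png',(110,160,420,290),2.5)
save(s['color'],'sidec.png',(160,90,420,290),3)
for lab,z in [('front_a',.018),('frame',.012),('bay_1',.012),('bay_2',.012),('bay_3',.012),('peg_near',.04),('peg_far',.04),('rest',0),('mat',0),('mallet',.005),('mug',0),('coffeepot',0)]:
    for f,n in ((t,'top'),(s,'side')):
        for d in pinpoint(n,lab)[:4]:
            print(lab,n,round(d['confidence'],2),np.round(d['xy'],1),np.round(at(f,d['xy'],z),4))
E
```

```text
front_a top 0.9 [147.3 261.3] [0.3897 0.3707 0.018 ]
front_a top 0.78 [177.7 236.5] [0.462  0.2788 0.018 ]
front_a top 0.72 [139.  223.5] [0.5036 0.3964 0.018 ]
front_a top 0.3 [376.9 180.4] [ 0.6191 -0.3291  0.018 ]
front_a side 0.92 [241.6 357.6] [0.3908 0.3818 0.018 ]
front_a side 0.83 [194.  336.5] [0.4969 0.4045 0.018 ]
front_a side 0.69 [207.6 259.7] [0.5884 0.2475 0.018 ]
front_a side 0.57 [246.  300.1] [0.4548 0.2774 0.018 ]
frame top 0.72 [312.5 190.4] [ 0.5935 -0.1334  0.012 ]
frame side 0.86 [289.2 165.4] [ 0.5927 -0.1264  0.012 ]
bay_1 top 0.74 [339.1 193.2] [ 0.5831 -0.214   0.012 ]
bay_1 top 0.7 [279.2 193.8] [ 0.5853 -0.0315  0.012 ]
bay_1 top 0.7 [313.2 195.9] [ 0.5766 -0.1349  0.012 ]
bay_1 top 0.65 [261.2 130.7] [0.783  0.0189 0.012 ]
bay_1 side 0.83 [268.6 188.8] [ 0.593  -0.0205  0.012 ]
bay_1 side 0.64 [307.  145.5] [ 0.5917 -0.2257  0.012 ]
bay_1 side 0.63 [289.3 165.5] [ 0.5922 -0.1263  0.012 ]
bay_1 side 0.4 [164.3 209.9] [0.7781 0.1952 0.012 ]
bay_2 top 0.74 [339.1 193.2] [ 0.5831 -0.214   0.012 ]
bay_2 top 0.7 [279.2 193.8] [ 0.5853 -0.0315  0.012 ]
bay_2 to
[... 1156 characters left out ...]
de 0.6 [254.8 234.2] [0.5443 0.1152 0.    ]
mat top 0.89 [351.1 241.8] [ 0.4351 -0.2464  0.    ]
mat side 0.65 [359.4 163.7] [ 0.4337 -0.258   0.    ]
mallet top 0.78 [350.6 243.4] [ 0.4304 -0.2436  0.005 ]
mallet top 0.65 [323.1 131.5] [ 0.7774 -0.1737  0.005 ]
mallet side 0.87 [358. 168.] [ 0.4284 -0.2355  0.005 ]
mug top 0.7 [325.  131.9] [ 0.7772 -0.1804  0.    ]
mug top 0.62 [261.5 131.3] [0.7838 0.0178 0.    ]
mug side 0.81 [205.4 168.7] [0.7903 0.0124 0.    ]
mug side 0.72 [246.5 132.8] [ 0.781  -0.1788  0.    ]
coffeepot top 0.82 [203.6 133.9] [0.7799 0.1994 0.    ]
coffeepot side 0.82 [163.5 210.3] [ 0.7868  0.192  -0.    ]
coffeepot side 0.34 [287.9 166. ] [ 0.5998 -0.1322  0.    ]
```

View pics/topc.png

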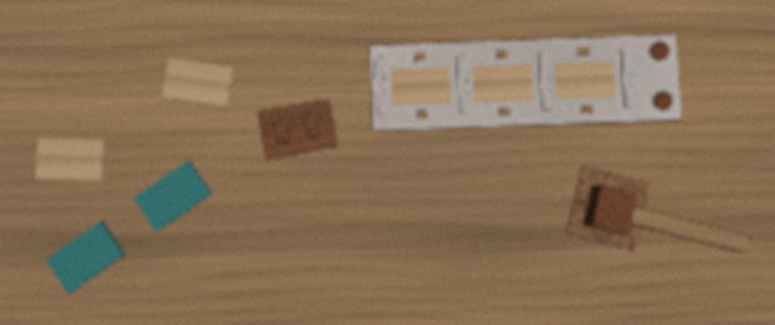

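View pics/sidec.png

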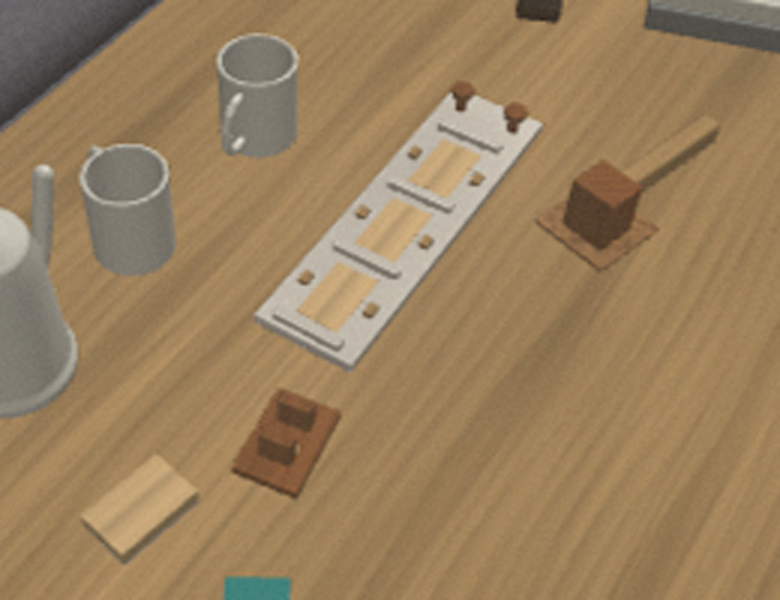

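>>> {"fn": "jog_arm", "kwargs": {"twist": [[0,0,1.23],[0,0,1.23],[0,0,1.23],[0,0,1.23],[0,0,1.23],[0,0,1.23],[0,0,1.23],[0,0,1.23],[0,0,1.23],[0,0,1.23]], "dp": [[0.3,0.5,0.12],[0.3,0.5,0.12],[0.3,0.5,0.12],[0.3,0.5,0.12],[0.3,0.5,0.12],[0.3,0.5,0.12],[0.3,0.5,0.12],[0.3,0.5,0.12],[0.3,0.5,0.12],[0.3,0.5,0.12]], "claw": [-1,-1,-1,-1,-1,-1,-1,-1,-1,-1]}}

```text
time: 2.7
ee_pos: [0.5258, -0.1327, 0.3775]
orientation: [-3.141, -0.004, -0.003]
ft_force: [0.1, -0.4, 0.2]
grip_width: 0.0852
```

```bash
cat >> h.py <<'E'
import json,os
def log():
    s=r.sense(); 
    with open('log.jsonl','a') as o: o.write(json.dumps({k:(v.tolist() if hasattr(v,'tolist') else v) for k,v in s.items()})+'\n')
    return s
E
cat > w.py <<'E'
import sys
from h import *
s=log(); f=grab_frame('wrist'); save(f['color'],sys.argv[1]+'.png',None,1.5)
np.savez('w_'+sys.argv[1],color=f['color'],pos=s['ee_pos'],ori=s['orientation'])
print({k:np.round(s[k],4) for k in ('time','joints','ee_pos','orientation','ft_force','grip_width')})
E
python3 w.py wr1
```

```text
{'time': np.float64(2.7), 'joints': array([ 0.6473,  0.2098, -0.5684,  1.6537,  0.1155,  1.3098,  0.0621]), 'ee_pos': array([ 0.5258, -0.1327,  0.3775]), 'orientation': array([-3.141 , -0.0044, -0.0035]), 'ft_force': array([ 0.0968, -0.3823,  0.187 ]), 'grip_width': np.float64(0.0852)}
```

View pics/wr1.png

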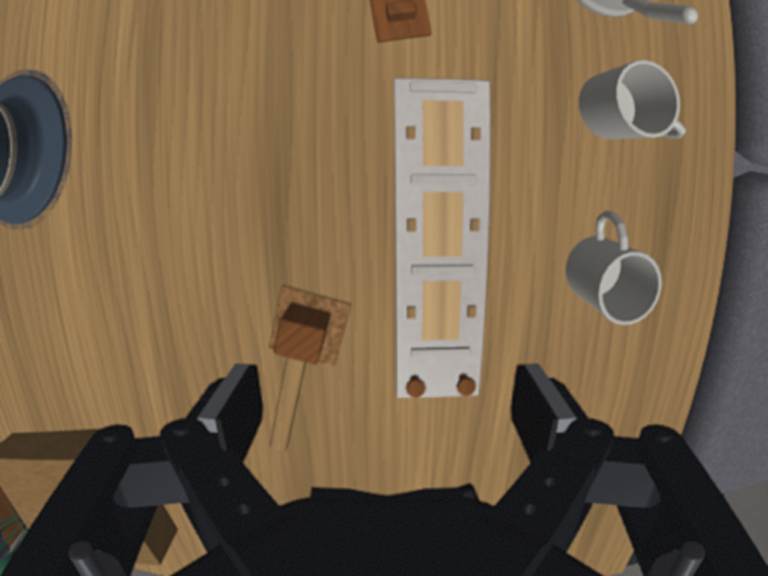

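```bash
cat > m.py <<'E'
from h import *
def W(name):
    d=np.load('w_'+name+'.npz'); f=dict(np.load('hand.npz')) ; return f,dict(ee_pos=d['pos'],orientation=d['ori'])
E
python3 - <<'E'
from h import *
f=grab_frame('wrist'); np.savez('hand.npz',**{k:f[k] for k in('fx','fy','cx','cy','hand_eye')})
from m import W
f,s=W('wr1')
for n,uv,z in [('TL',(395,79),.012),('TR',(490,80),.012),('BR',(479,396),.012),('BL',(398,397),.012),
 ('stop1L',(411,132),.018),('stop1R',(476,133),.018),('stop2L',(411,225),.018),('stop2R',(475,225),.018),('stop3L',(411,312),.018),('stop3R',(472,311),.018),
 ('pegN',(416,388),.04),('pegF',(467,386),.04),
 ('matTL',(285,286),.005),('matTR',(351,302),.005),('matBR',(334,363),.005),
 ('mal top far L',(289,303),.06),('mal top far R',(331,309),.06),('mtnR',(321,361),.06),('mtnL',(276,352),.06),('handle end L',(271,446),.047),('handle end R',(286,446),.047)]:
    print(n,np.round(at(f,np.array(uv)/1.5,z,s),4))
E
```

```text
TL [0.5349 0.0296 0.012 ]
TR [0.6378 0.0329 0.012 ]
BR [ 0.6437 -0.3434  0.012 ]
BL [ 0.5413 -0.3428  0.012 ]
stop1L [ 0.5518 -0.0291  0.018 ]
stop1R [ 0.6213 -0.0279  0.018 ]
stop2L [ 0.5527 -0.1293  0.018 ]
stop2R [ 0.623  -0.1282  0.018 ]
stop3L [ 0.5544 -0.2284  0.018 ]
stop3R [ 0.6247 -0.2273  0.018 ]
pegN [ 0.561  -0.3145  0.04  ]
pegF [ 0.6211 -0.3129  0.04  ]
matTL [ 0.4085 -0.2016  0.005 ]
matTR [ 0.4855 -0.2208  0.005 ]
matBR [ 0.4627 -0.2994  0.005 ]
mal top far L [ 0.4247 -0.2044  0.06  ]
mal top far R [ 0.4689 -0.2107  0.06  ]
mtnR [ 0.4555 -0.2705  0.06  ]
mtnL [ 0.4059 -0.2608  0.06  ]
handle end L [ 0.3817 -0.3987  0.047 ]
handle end R [ 0.4014 -0.3974  0.047 ]
```

>>> {"fn": "jog_arm", "kwargs": {"twist": [[0,0,0],[0,0,0],[0,0,0],[0,0,0],[0,0,0],[0,0,0],[0,0,0]], "dp": [[0.01,0.33,-0.05],[0.01,0.33,-0.05],[0.01,0.33,-0.05],[0.01,0.33,-0.05],[0.01,0.33,-0.05],[0.01,0.33,-0.05],[0.01,0.33,-0.05]], "claw": [-1,-1,-1,-1,-1,-1,-1]}}

```text
time: 3.68
ee_pos: [0.5339, 0.194, 0.3258]
orientation: [3.141, 0.001, -0.002]
ft_force: [-0.2, -0.4, 1.0]
grip_width: 0.0853
```

```bash
python3 w.py wr2
```

```text
{'time': np.float64(3.675), 'joints': array([ 0.1484,  0.322 , -0.7281,  1.6696,  0.2244,  1.237 , -0.6278]), 'ee_pos': array([0.5339, 0.194 , 0.3258]), 'orientation': array([ 3.1413e+00,  9.0000e-04, -1.7000e-03]), 'ft_force': array([-0.2259, -0.4447,  0.9863]), 'grip_width': np.float64(0.0853)}
```

View pics/wr2.png

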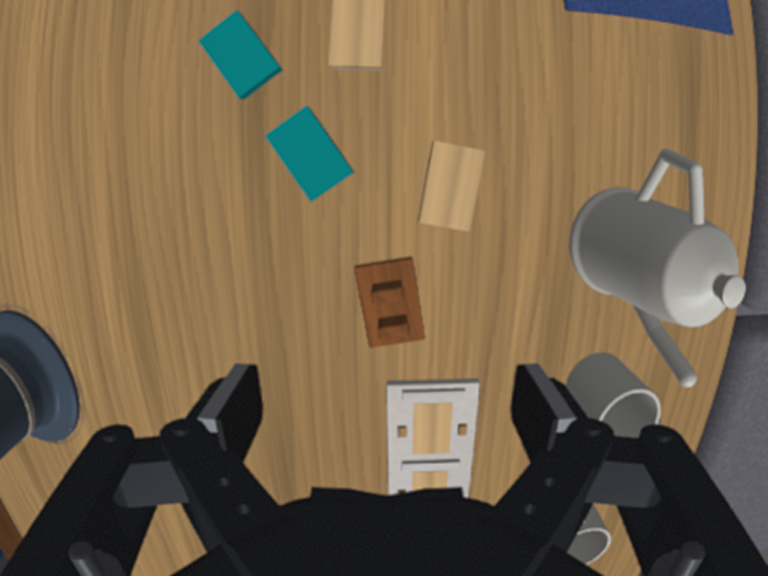

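```bash
python3 - <<'E'
from m import *
f,s=W('wr2')
def c(l,z): return np.array([at(f,np.array(p)/1.5,z,s)[:2] for p in l])
def rep(n,P):
    print(n,np.round(P,4).tolist(),'ctr',P.mean(0).round(4),'sides',np.linalg.norm(np.diff(np.vstack([P,P[:1]]),axis=0),axis=1).round(4),
     'yaw of TL-BL etc',np.round([np.arctan2(*(P[0]-P[3])[::-1])-np.pi/2,np.arctan2(*(P[1]-P[2])[::-1])-np.pi/2,np.arctan2(*(P[1]-P[0])[::-1]),np.arctan2(*(P[2]-P[3])[::-1])],3))
rep('B',c([(435,141),(486,151),(470,231),(420,222)],.018))
rep('rest',c([(355,267),(410,258),(424,338),(371,347)],.010))
rep('slot?',c([(371,283),(401,281),(410,324),(377,328)],.05))
print('A',c([(331,66),(382,68)],.018))
E
```

```text
B [[0.5789, 0.2856], [0.6282, 0.2778], [0.6146, 0.1994], [0.5655, 0.2075]] ctr [0.5968 0.2426] sides [0.0499 0.0796 0.0498 0.0793] yaw of TL-BL etc [-0.17  -0.171 -0.158 -0.165]
rest [[0.5018, 0.161], [0.5567, 0.1702], [0.5729, 0.0842], [0.5169, 0.0739]] ctr [0.5371 0.1223] sides [0.0557 0.0875 0.0569 0.0884] yaw of TL-BL etc [0.173 0.186 0.167 0.182]
slot? [[0.5191, 0.1555], [0.5466, 0.1574], [0.5555, 0.1153], [0.5244, 0.1113]] ctr [0.5364 0.1349] sides [0.0276 0.043  0.0315 0.0445] yaw of TL-BL etc [0.118 0.21  0.07  0.129]
A [[0.48097807 0.35913571]
 [0.52897652 0.35605961]]
```

```bash
python3 - <<'E'
from h import *
d=np.load('w_wr2.npz'); save(d['color'],'rz.png',(220,160,300,240),8)
E
```

```text
(no output)
```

View pics/rz.png

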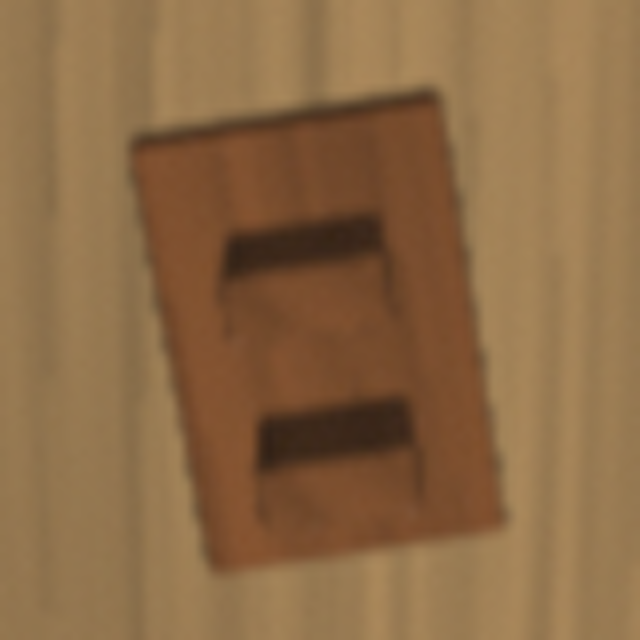

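```bash
python3 - <<'E'
from m import *
f,s=W('wr2')
g=lambda p,z: at(f,(220+p[0]/8-.44,160+p[1]/8-.44),z,s)[:2]
B=np.array([g(p,.01) for p in [(137,150),(437,98),(503,525),(217,570)]])
print(B.round(4),B.mean(0),[np.linalg.norm(B[i]-B[i-1]).round(4) for i in range(4)])
c=B.mean(0)
for psi in (.165,.175,.185):
  ex=np.array([np.cos(psi),np.sin(psi)]);ey=np.array([-ex[1],ex[0]])
  for n,p,z in [('c1base',(228,240),.01),('c1base',(375,215),.01),('c1top',(222,278),.05),('c1top',(385,258),.05),('c2base',(262,418),.01),('c2base',(408,400),.01),('c2top',(260,468),.05),('c2top',(412,445),.05)]:
    q=g(p,z)-c; print(psi,n,np.round([q@ex,q@ey],4))
E
```

```text
[[0.5018 0.1605]
 [0.558  0.1705]
 [0.5725 0.0845]
 [0.5159 0.0748]] [0.53703455 0.1225737 ] [np.float64(0.0868), np.float64(0.0571), np.float64(0.0872), np.float64(0.0574)]
0.165 c1base [-0.0147  0.0231]
0.165 c1base [0.0135 0.0234]
0.165 c1top [-0.0137  0.0274]
0.165 c1top [0.0146 0.0264]
0.165 c2base [-0.0144 -0.0133]
0.165 c2base [ 0.0141 -0.0143]
0.165 c2top [-0.0132 -0.0083]
0.165 c2top [ 0.0141 -0.0084]
0.175 c1base [-0.0145  0.0232]
0.175 c1base [0.0138 0.0232]
0.175 c1top [-0.0134  0.0276]
0.175 c1top [0.0149 0.0262]
0.175 c2base [-0.0145 -0.0132]
0.175 c2base [ 0.014  -0.0144]
0.175 c2top [-0.0133 -0.0082]
0.175 c2top [ 0.014  -0.0086]
0.185 c1base [-0.0142  0.0234]
0.185 c1base [0.014  0.0231]
0.185 c1top [-0.0132  0.0277]
0.185 c1top [0.0152 0.0261]
0.185 c2base [-0.0147 -0.013 ]
0.185 c2base [ 0.0138 -0.0146]
0.185 c2top [-0.0134 -0.0081]
0.185 c2top [ 0.0139 -0.0087]
```

```bash
cat > fit0.py <<'E'
from h import *
import itertools
from scipy.optimize import least_squares
S=[json.loads(l) for l in open('log.jsonl')]
S.insert(0,dict(joints=[1.2031105,0.46944804,-0.04859554,1.53369199,0.02409101,1.14097097,-0.08230142],ee_pos=[0.22417042,-0.63612928,0.25525773],orientation=[-2.56329949,1.81449605,2.53206573e-03]))
Z=lambda a:Ro.from_euler('z',a);Y=lambda a:Ro.from_euler('y',a)
best=[]
for sg in itertools.product([1,-1],repeat=7):
  for b in (0,):
    e=[]
    res=[]
    for x in S:
        q=np.array(x['joints'])*sg
        R=Z(q[0])*Y(q[1])*Z(q[2])*Y(q[3])*Z(q[4])*Y(q[5])*Z(q[6])
        res.append((R,Ro.from_rotvec(x['orientation'])))
    for off in np.arange(0,2*np.pi,np.pi/4):
      for boff in np.arange(0,2*np.pi,np.pi/2):
        e=max(((Z(boff)*R*Z(off)).inv()*T).magnitude() for R,T in res)
        best.append((e,sg,off,boff))
best.sort(key=lambda t:t[0])
for b in best[:6]: print(b)
E
python3 fit0.py
```

```text
(5.374081230914026e-09, (-1, 1, -1, 1, -1, 1, -1), np.float64(3.141592653589793), np.float64(0.0))
(5.374081230914026e-09, (-1, -1, -1, -1, -1, -1, -1), np.float64(0.0), np.float64(3.141592653589793))
(0.0032183446021326082, (-1, 1, -1, 1, -1, 1, -1), np.float64(1.5707963267948966), np.float64(4.71238898038469))
(0.0032183446021326082, (-1, -1, -1, -1, -1, -1, -1), np.float64(4.71238898038469), np.float64(1.5707963267948966))
(0.00321834460213267, (-1, 1, -1, 1, -1, 1, -1), np.float64(4.71238898038469), np.float64(1.5707963267948966))
(0.00321834460213267, (-1, -1, -1, -1, -1, -1, -1), np.float64(1.5707963267948966), np.float64(4.71238898038469))
```

```bash
cat > kin.py <<'E'
from h import *
Z=lambda a:Ro.from_euler('z',a);Y=lambda a:Ro.from_euler('y',a)
SG=np.array([-1,1,-1,1,-1,1,-1])
def rots(q):
    q=np.array(q)*SG
    A=Z(q[0])*Y(q[1]);B=A*Z(q[2])*Y(q[3]);C=B*Z(q[4])*Y(q[5]);D=C*Z(q[6]+np.pi)
    return [x.as_matrix() for x in (A,B,C,D)]
def rows(q):
    A,B,C,D=rots(q); return np.stack([[0,0,1],A[:,0],A[:,2],B[:,0],B[:,2],C[:,0],C[:,2]],1)
def samples():
    S=[json.loads(l) for l in open('log.jsonl')]
    S.insert(0,dict(joints=[1.2031105,0.46944804,-0.04859554,1.53369199,0.02409101,1.14097097,-0.08230142],ee_pos=[0.22417042,-0.63612928,0.25525773],orientation=0))
    return S
E
python3 - <<'E'
from kin import *
S=samples();M=np.vstack([rows(x['joints']) for x in S]);b=np.hstack([x['ee_pos'] for x in S])
x,res,rk,sv=np.linalg.lstsq(M,b,rcond=1e-6);print(rk,sv.round(4),x.round(4),(M@x-b).round(5))
for cols in ([0,2,4],[0,2,3,4],[0,1,2,3,4]):
    x=np.linalg.lstsq(M[:,cols],b,rcond=None)[0];print(cols,x.round(4),(M[:,cols]@x-b).round(4))
E
```

```text
7 [3.4538e+00 2.9029e+00 7.8280e-01 1.5110e-01 8.2700e-02 4.4100e-02
 1.1000e-03] [-1.5536  0.0645  0.5471  0.0094  0.3677 -0.0345 -1.5118] [ 0.03576  0.01619 -0.00078 -0.00102  0.00337 -0.00072  0.00451 -0.00385
  0.0015 ]
[0, 2, 4] [-0.1902  0.6895  0.4132] [ 0.0414  0.0026 -0.0034 -0.0126  0.0226  0.001  -0.0025  0.0032  0.0024]
[0, 2, 3, 4] [-0.2429  0.4797 -0.2588  0.3854] [ 0.0355  0.0128  0.0034 -0.0103  0.0166 -0.0014  0.0116 -0.0003 -0.002 ]
[0, 1, 2, 3, 4] [-0.0813  0.0515  0.5447 -0.042   0.3982] [ 0.0351  0.0167 -0.0027 -0.0005  0.0057  0.0016  0.0055 -0.0052  0.0011]
```

```bash
cat >> m.py <<'E'
def tool(psi,tilt):
    """x along front x (yaw psi), tool z tilted from down toward +ey by tilt"""
    ex=np.array([np.cos(psi),np.sin(psi),0]);ey=np.array([-ex[1],ex[0],0])
    u=np.sin(tilt)*ey-np.cos(tilt)*np.array([0,0,1.])
    return np.stack([ex,np.cross(u,ex),u],1)
def tw(psi,tilt,s=None):
    s=s or r.sense()
    return (Ro.from_matrix(tool(psi,tilt))*Ro.from_rotvec(s['orientation']).inv()).as_rotvec().round(3)
def go(p,psi,tilt):
    s=r.sense(); print('dp',(np.array(p)-s['ee_pos']).round(4),'tw',tw(psi,tilt,s))
E
python3 -c "
from m import *
go((.592,.2145,.12),-.166,.5236)"
```

```text
dp [ 0.0574  0.0223 -0.2059] tw [ 0.523 -0.045 -0.16 ]
```

>>> {"fn": "jog_arm", "kwargs": {"twist": [[0.523,-0.045,-0.16],[0.523,-0.045,-0.16],[0.523,-0.045,-0.16],[0.523,-0.045,-0.16],[0.523,-0.045,-0.16],[0.523,-0.045,-0.16]], "dp": [[0.057,0.022,-0.206],[0.057,0.022,-0.206],[0.057,0.022,-0.206],[0.057,0.022,-0.206],[0.057,0.022,-0.206],[0.057,0.022,-0.206]], "claw": [-1,-1,-1,-1,-1,-1]}}

```text
time: 4.47
ee_pos: [0.5924, 0.2149, 0.1221]
orientation: [-2.609, 0.217, -0.064]
ft_force: [-0.1, 1.3, 0.3]
grip_width: 0.0853
```

```bash
python3 w.py wr3; python3 -c "
from m import *
go((.592,.2145,.027),-.166,.5236)"
```

```text
{'time': np.float64(4.475), 'joints': array([ 0.3789,  0.6545, -0.8031,  1.8952, -0.0392,  0.5223, -0.3887]), 'ee_pos': array([0.5924, 0.2149, 0.1221]), 'orientation': array([-2.6095,  0.2168, -0.0639]), 'ft_force': array([-0.0602,  1.3079,  0.322 ]), 'grip_width': np.float64(0.0853)}
dp [-0.0004 -0.001  -0.0956] tw [-0.     0.005  0.   ]
```

View pics/wr3.png

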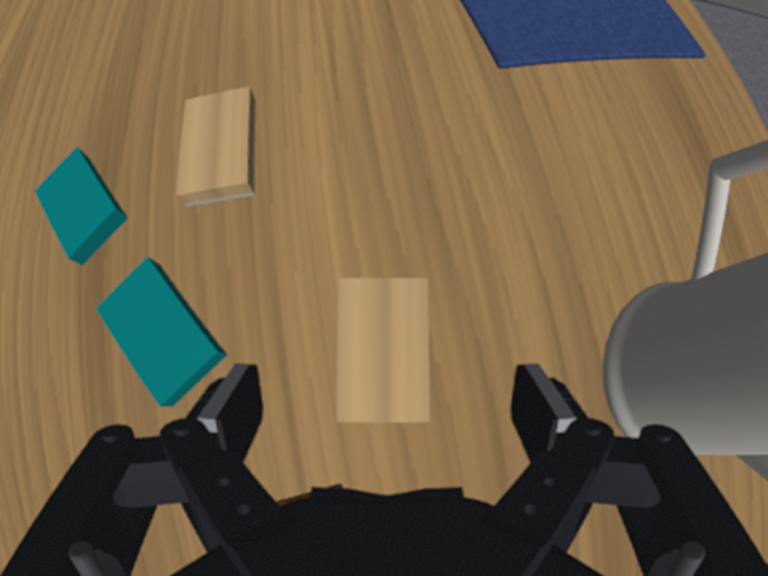

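```bash
cat >> m.py <<'E'
def quad(name,l,z,k=1.5,off=(0,0)):
    f,s=W(name)
    P=np.array([at(f,((p[0]+.5)/k-.5+off[0],(p[1]+.5)/k-.5+off[1]),z,s)[:2] for p in l])
    e=((P[0]-P[3])+(P[1]-P[2])); yaw=np.arctan2(e[1],e[0])-np.pi/2
    print('ctr',P.mean(0).round(4),'sides',np.linalg.norm(P-np.roll(P,1,0),axis=1).round(4),'yaw',yaw.round(3)); return P
E
python3 - <<'E'
from m import *
quad('wr3',[(338,278),(429,278),(430,422),(337,423)],.018)
quad('wr3',[(187,99),(251,88),(250,184),(177,195)],.018)
from kin import *
S=samples()
def rows2(q):
    A,B,C,D=rots(q); A1=Z(-q[0]).as_matrix()
    return np.hstack([np.array([[0,0,1.]]).T,A,B,C])
M=np.vstack([rows2(x['joints']) for x in S]);b=np.hstack([x['ee_pos'] for x in S])
x=np.linalg.lstsq(M,b,rcond=1e-2)[0];print(x.round(4),(M@x-b).round(4))
# rizon guess
E
```

```text
ctr [0.5953 0.2429] sides [0.0805 0.0513 0.0799 0.05  ] yaw -0.166
ctr [0.506  0.3983] sides [0.0801 0.0496 0.0793 0.0509] yaw -0.044
[ 0.2733  0.0569 -0.111   0.1929 -0.2614  0.0842  0.4194 -0.0477 -0.0148
  0.2283] [-0.0004  0.0019 -0.0005  0.0077 -0.0058 -0.0026 -0.0105  0.0003  0.0047
  0.0027 -0.0001 -0.0016]
```

>>> {"fn": "jog_arm", "kwargs": {"twist": [[0,0.004,0],[0,0.004,0],[0,0.004,0],[0,0.004,0],[0,0.004,0],[0,0.004,0],[0,0.004,0],[0,0.004,0]], "dp": [[-0.001,-0.001,-0.05],[-0.001,-0.001,-0.095],[-0.001,-0.001,-0.095],[-0.001,-0.001,-0.095],[-0.001,-0.001,-0.095],[-0.001,-0.001,-0.095],[-0.001,-0.001,-0.095],[-0.001,-0.001,-0.095]], "claw": [-1,-1,-1,-1,0,1,1,1]}}

```text
time: 5.52
ee_pos: [0.5914, 0.2144, 0.0272]
orientation: [-2.609, 0.218, -0.058]
ft_force: [-1.1, -3.4, 8.4]
grip_width: 0.0482
```

```bash
python3 w.py wr4
```

```text
{'time': np.float64(5.525), 'joints': array([ 0.3247,  0.7957, -0.7288,  1.9294,  0.0171,  0.3656, -0.3659]), 'ee_pos': array([0.5914, 0.2144, 0.0272]), 'orientation': array([-2.6093,  0.2177, -0.0578]), 'ft_force': array([-1.0971, -3.3503,  8.4207]), 'grip_width': np.float64(0.0482)}
```

View pics/wr4.png

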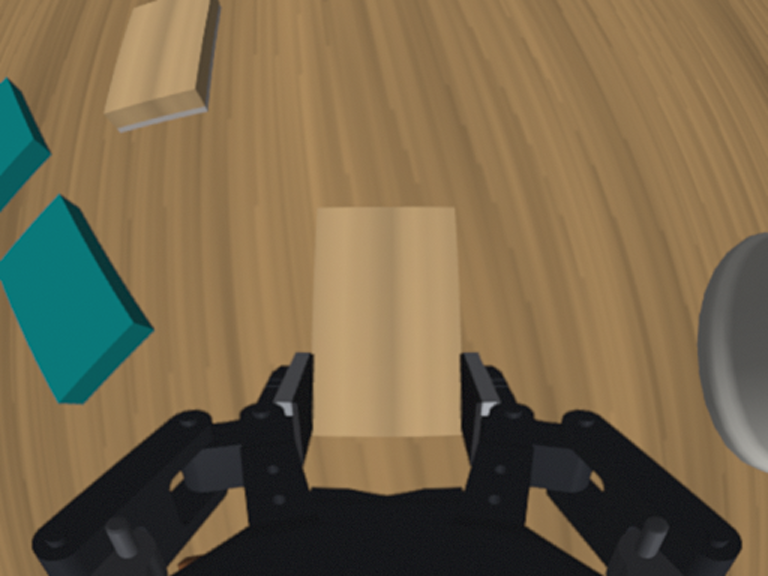

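```bash
python3 -c "
from m import *
go((.54,.20,.26),.175,-.2)"
```

```text
dp [-0.0514 -0.0144  0.2328] tw [-0.728 -0.004  0.326]
```

>>> {"fn": "jog_arm", "kwargs": {"twist": [[0,0,0],[0,0,0],[-0.728,-0.004,0.326],[-0.728,-0.004,0.326],[-0.728,-0.004,0.326],[-0.728,-0.004,0.326],[-0.728,-0.004,0.326],[-0.728,-0.004,0.326]], "dp": [[0,0,0.03],[0,0,0.09],[-0.05,-0.014,0.233],[-0.05,-0.014,0.233],[-0.05,-0.014,0.233],[-0.05,-0.014,0.233],[-0.05,-0.014,0.233],[-0.05,-0.014,0.233]], "claw": [1,1,1,1,1,1,1,1]}}

```text
time: 6.58
ee_pos: [0.5398, 0.2004, 0.2574]
orientation: [2.931, 0.256, 0.021]
ft_force: [-0.4, 0.0, -0.7]
grip_width: 0.0487
```

```bash
python3 w.py wr5; python3 - <<'E'
from kin import *
S=samples()
def rows2(q):
    A,B,C,D=rots(q)
    return np.hstack([np.array([[0,0,1.]]).T,A,B,C])
M=np.vstack([rows2(x['joints']) for x in S]);b=np.hstack([x['ee_pos'] for x in S])
for rc in (1e-2,1e-3,1e-4):
    x,_,rk,sv=np.linalg.lstsq(M,b,rcond=rc);print(rk,x.round(4),np.abs(M@x-b).max().round(5))
print(sv.round(3))
E
```

```text
{'time': np.float64(6.575), 'joints': array([-0.058 ,  0.3986, -0.6081,  1.7231,  0.4287,  1.2158, -0.6423]), 'ee_pos': array([0.5398, 0.2004, 0.2574]), 'orientation': array([2.9311, 0.2556, 0.0207]), 'ft_force': array([-0.3785,  0.0417, -0.7128]), 'grip_width': np.float64(0.0487)}
10 [ 2.377e-01 -0.000e+00 -2.640e-02  5.542e-01  0.000e+00 -1.540e-02
  4.668e-01  0.000e+00 -4.000e-04  2.810e-01] 0.0
10 [ 2.377e-01 -0.000e+00 -2.640e-02  5.542e-01  0.000e+00 -1.540e-02
  4.668e-01  0.000e+00 -4.000e-04  2.810e-01] 0.0
10 [ 2.377e-01 -0.000e+00 -2.640e-02  5.542e-01  0.000e+00 -1.540e-02
  4.668e-01  0.000e+00 -4.000e-04  2.810e-01] 0.0
[4.827 4.202 4.158 0.772 0.712 0.551 0.472 0.297 0.204 0.052]
```

View pics/wr5.png

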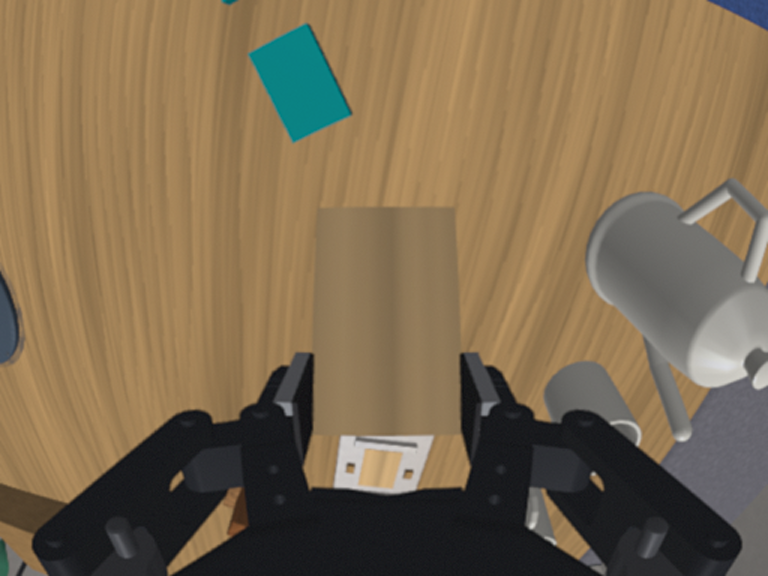

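```bash
cat >> kin.py <<'E'
from m import tool
from scipy.optimize import least_squares
PX=np.array([.2377,0,-.0264,.5542,0,-.0154,.4668,0,-.0004,.2810])
LO=np.array([-2.59,-.33,-1.39,.1,-1.04,.21,-2.66]);HI=np.array([2.59,1.99,1.29,2.45,4.18,1.99,2.66])
def fk(q):
    A,B,C,D=rots(q); return np.hstack([np.array([[0,0,1.]]).T,A,B,C])@PX,D
def ik(p,Rm,n=30,q0=None,seed=0):
    rng=np.random.default_rng(seed);out=[]
    Rm=Ro.from_matrix(Rm)
    def fun(q,qs):
        a,D=fk(q); return np.hstack([(a-p)*10,(Ro.from_matrix(D)*Rm.inv()).as_rotvec()*3,1e-3*(q-qs)])
    for i in range(n):
        qs=q0 if (q0 is not None and i==0) else rng.uniform(LO,HI)
        qs=np.clip(qs,LO+.03,HI-.03)
        o=least_squares(fun,qs,args=(qs,),bounds=(LO,HI),max_nfev=60)
        a,D=fk(o.x);e=np.linalg.norm(a-p)
        if e<2e-3: out.append((min((o.x-LO).min(),(HI-o.x).min()),o.x))
    out.sort(key=lambda t:-t[0]);return out
E
cat > plan.py <<'E'
from kin import *
s=r.sense(); q0=s['joints']
# front centre in tool frame from pick
Rp=Ro.from_rotvec([-2.6093,.2177,-.0578]).as_matrix()
co=Rp.T@(np.array([.595,.243,.009])-np.array([.5914,.2144,.0272])); print('centre in tool',co.round(4))
rest=np.array([.537,.1225,.0])
def tcp_stand(tilt,off,d,psi=.175):
    pass
def front_to_tcp(c,psi,tilt,co): return np.array(c)-tool(psi,tilt)@co
for t in (-50,-60,-70):
  pass
p=front_to_tcp(rest+[0,0,.052],.175,np.deg2rad(-60),co)
for dz in (0,.12):
  o=ik(p+[0,0,dz],tool(.175,np.deg2rad(-60)),q0=q0); print('stand1',(p+[0,0,dz]).round(4),len(o)); [print(' ',m.round(3),q.round(2)) for m,q in o[:3]]
# second: hand on -y side pointing +y ; mirrored co
for tl in (50,60):
  co2=np.array([0,co[1]*-1,co[2]])
  p=front_to_tcp(rest+[0,0,.050],.175,np.deg2rad(tl),co2)
  for dd in (0,.08):
    Rm=tool(.175,np.deg2rad(tl)); pp=p-Rm[:,2]*dd
    o=ik(pp,Rm,q0=q0); print('stand2',tl,pp.round(4),len(o)); [print(' ',m.round(3),q.round(2)) for m,q in o[:3]]
for y,x in ((-.0285,.5866),(-.1288,.588),(-.2279,.5896)):
  for tl in (-30,-40):
    o=ik(np.array([x,y+.03,.05]),tool(.015,np.deg2rad(tl)),q0=q0);print('place',y,tl,len(o)); [print(' ',m.round(3),q.round(2)) for m,q in o[:2]]
E
python3 plan.py
```

```text
centre in tool [-0.0012 -0.0158  0.0302]
stand1 [0.535  0.1407 0.0808] 23
  0.604 [-0.76  0.79  0.05  1.85  0.84  1.33 -1.11]
  0.603 [-0.77  0.79  0.06  1.85  0.83  1.33 -1.11]
  0.601 [-0.8   0.79  0.1   1.85  0.81  1.31 -1.09]
stand1 [0.535  0.1407 0.2008] 23
  0.608 [-1.02  0.64  0.41  1.84  0.69  1.33 -0.83]
  0.599 [-1.18  0.7   0.66  1.85  0.57  1.24 -0.72]
  0.53 [-0.78  0.6   0.08  1.83  0.81  1.46 -0.95]
stand2 50 [0.5393 0.1097 0.0815] 18
  0.552 [ 0.66  0.85 -0.78  1.9  -0.41  0.81  0.52]
  0.536 [ 0.71  0.88 -0.85  1.9  -0.33  0.8   0.44]
  0.457 [ 0.75  0.92 -0.93  1.89 -0.23  0.78  0.35]
stand2 50 [0.5499 0.0494 0.1329] 18
  0.601 [ 0.71  0.76 -0.72  1.83 -0.44  1.    0.55]
  0.583 [ 0.76  0.79 -0.81  1.83 -0.37  0.98  0.48]
  0.558 [ 0.68  0.74 -0.67  1.83 -0.48  1.01  0.59]
stand2 60 [0.5402 0.1046 0.0788] 15
  0.538 [ 0.75  0.97 -0.85  1.87 -0.43  0.88  0.58]
  0.499 [ 0.77  1.   -0.89  1.87 -0.39  0.87  0.54]
  0.484 [ 0.78  1.   -0.91  1.86 -0.37  0.86  0.52]
stand2 60 [0.5522 0.0363 0.1188] 15
  0.575 [ 0.82  0.91 -0.81  1.79 -0.43  1.05  0.58]
  0.509 [ 0.85  0.94 -0.88  1.79 -0.37  1.03  0.53]
  0.455 [ 0.7   0.83 -0.63  1.8  -0.58  1.11  0.72]
place -0.0285 -30 21
  0.592 [ 0.2   0.78 -0.72  1.86  1.06  1.22 -1.08]
  0.586 [ 0.11  0.73 -0.57  1.86  0.98  1.14 -1.03]
place -0.0285 -40 22
  0.608 [ 0.07  0.8  -0.62  1.84  1.09  1.33 -1.15]
  0.605 [ 0.02  0.78 -0.55  1.84  1.06  1.29 -1.13]
place -0.1288 -30 21
  0.556 [ 0.34  0.75 -0.67  1.89  1.11  1.14 -0.97]
  0.551 [ 0.27  0.71 -0.56  1.9   1.05  1.07 -0.93]
place -0.1288 -40 22
  0.565 [ 0.37  0.87 -0.83  1.88  1.29  1.41 -1.12]
  0.564 [ 0.35  0.85 -0.79  1.89  1.27  1.39 -1.11]
place -0.2279 -30 20
  0.56 [ 0.46  0.73 -0.6   1.89  1.15  1.04 -0.83]
  0.558 [ 0.43  0.72 -0.56  1.89  1.13  1.02 -0.82]
place -0.2279 -40 22
  0.556 [ 0.55  0.86 -0.83  1.89  1.39  1.36 -1.01]
  0.554 [ 0.5   0.83 -0.76  1.9   1.35  1.31 -1.  ]
```

```bash
python3 -c "
from m import *
import numpy as np
go((.535,.1407,.1408),.175,np.deg2rad(-60))"
```

```text
dp [-0.0052 -0.0586 -0.1166] tw [-0.834 -0.149  0.005]
```

>>> {"fn": "jog_arm", "kwargs": {"twist": [[-0.17,-0.03,0.001],[-0.34,-0.06,0.002],[-0.51,-0.09,0.003],[-0.68,-0.12,0.004],[-0.834,-0.149,0.005],[-0.834,-0.149,0.005],[-0.834,-0.149,0.005],[-0.834,-0.149,0.005]], "dp": [[-0.001,-0.012,-0.01],[-0.002,-0.024,-0.02],[-0.003,-0.036,-0.03],[-0.004,-0.048,-0.05],[-0.005,-0.0586,-0.08],[-0.005,-0.0586,-0.1166],[-0.005,-0.0586,-0.1166],[-0.005,-0.0586,-0.1166]], "claw": [1,1,1,1,1,1,1,1]}}

```text
time: 7.62
ee_pos: [0.5361, 0.1408, 0.1428]
orientation: [2.088, 0.183, 0.107]
ft_force: [-0.4, -0.4, -0.6]
grip_width: 0.048
```

```bash
python3 w.py wr6; python3 - <<'E'
from h import *
s=r.sense()
a=cam('side');b=cam('top');save(a['color'],'s6.png',(200,140,360,260),4.5);save(b['color'],'t6.png',(180,150,300,240),5)
from kin import fk
co=np.array([-.0012,-.0158,.0302]);Rt=Ro.from_rotvec(s['orientation']).as_matrix()
print((s['ee_pos']+Rt@co).round(4),'front normal',Rt@tool(-.166,.5236)[:,:].T@np.array([0,0,1.]) if 0 else '')
E
python3 -c "
from m import *
go((.535,.1407,.0808),.175,np.deg2rad(-60))"
```

```text
{'time': np.float64(7.625), 'joints': array([-0.4611,  0.7238, -0.3663,  1.8208,  0.9777,  1.5925, -1.1652]), 'ee_pos': array([0.5361, 0.1408, 0.1428]), 'orientation': array([2.088 , 0.1828, 0.1067]), 'ft_force': array([-0.3714, -0.3706, -0.6129]), 'grip_width': np.float64(0.048)}
[0.5383 0.123  0.1145] front normal 
dp [-0.0011 -0.0009 -0.0627] tw [-0.001  0.003 -0.001]
```

View pics/s6.png

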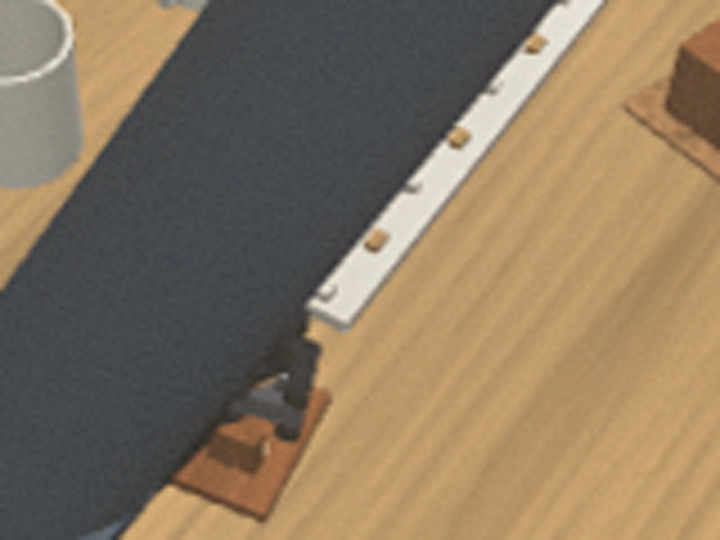

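View pics/wr6.png

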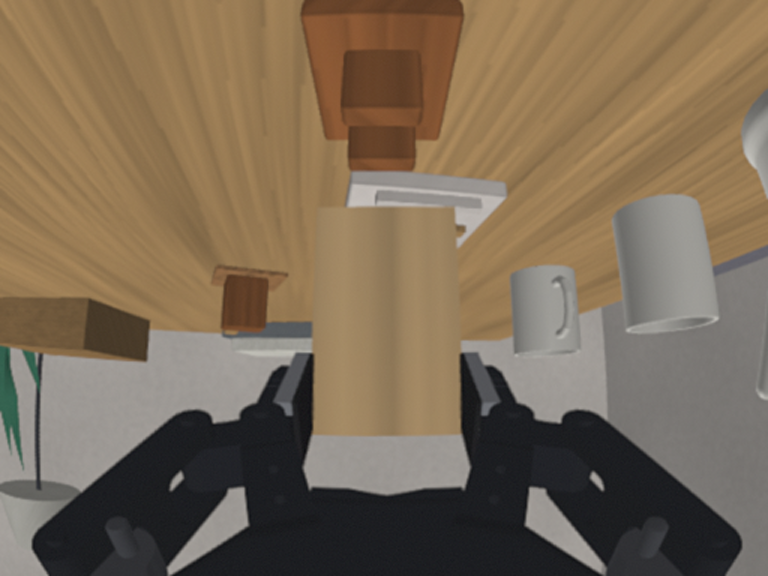

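```bash
cat > ov.py <<'E'
from m import *
def boxes(c,psi,ct=.05,th=.014):
    ex=np.array([np.cos(psi),np.sin(psi)]);ey=np.array([-ex[1],ex[0]])
    out=[]
    for (x0,x1,y0,y1,z0,z1) in [(-.03,.03,-.045,.045,0,.01),(-.015,.015,.0115,.0115+th,.01,ct),(-.015,.015,-.0115-th,-.0115,.01,ct)]:
        P=[(np.append(np.array(c)+ex*x+ey*y,z)) for z in(z0,z1) for x,y in((x0,y0),(x1,y0),(x1,y1),(x0,y1))]
        out.append(P)
    return out
def overlay(name,c,psi,crop,k,out,ct=.05):
    d=np.load('w_'+name+'.npz');f,s=W(name);x0,y0,x1,y1=crop
    im=cv2.resize(np.ascontiguousarray(d['color'][y0:y1,x0:x1,::-1]),None,fx=k,fy=k,interpolation=cv2.INTER_CUBIC)
    for P in boxes(c,psi,ct):
        Q=[((proj(f,p,s)-[x0,y0]+.5)*k-.5) for p in P]
        for a,b in [(0,1),(1,2),(2,3),(3,0),(4,5),(5,6),(6,7),(7,4),(0,4),(1,5),(2,6),(3,7)]:
            cv2.line(im,tuple(int(round(v)) for v in Q[a]),tuple(int(round(v)) for v in Q[b]),(0,255,0),1)
    cv2.imwrite('pics/'+out,im)
E
python3 -c "
from ov import *
overlay('wr6',(.537,.1225),.175,(190,0,320,120),6,'ov6.png')
overlay('wr2',(.537,.1225),.175,(220,160,300,240),7,'ov2.png')"
```

```text
(no output)
```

View pics/ov6.png

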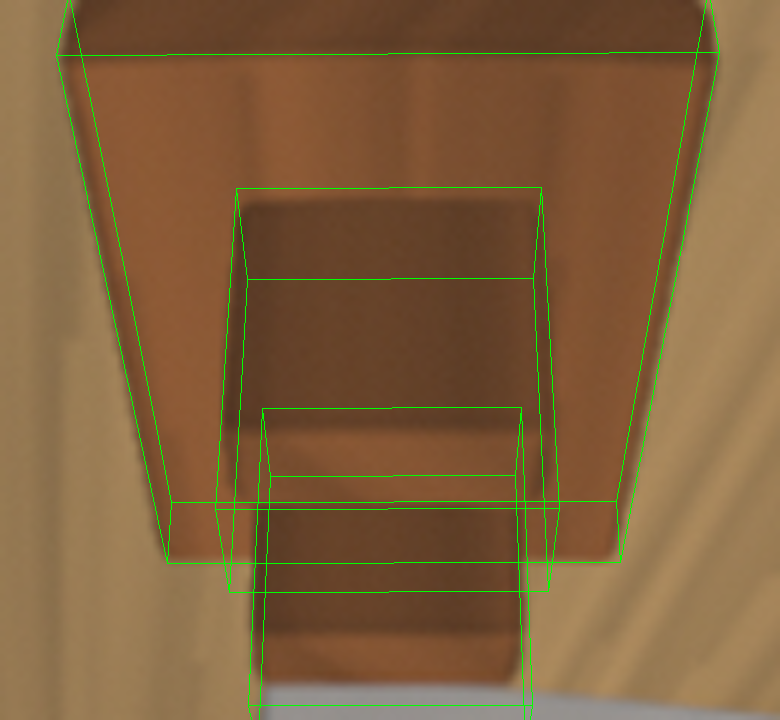

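View pics/ov2.png

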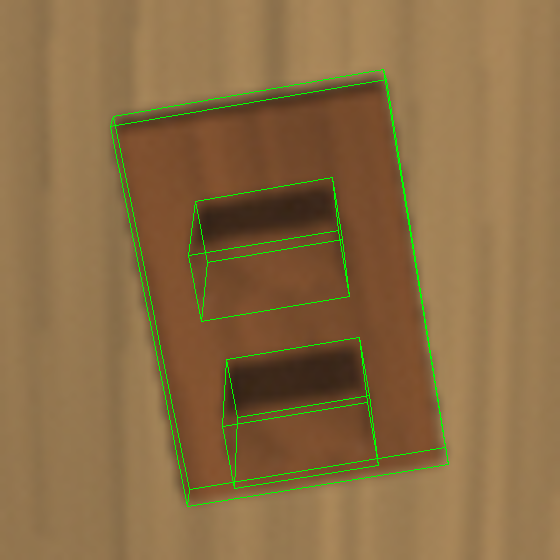

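>>> {"fn": "jog_arm", "kwargs": {"twist": [[-0.001,0.003,-0.001],[-0.001,0.003,-0.001],[-0.001,0.003,-0.001],[-0.001,0.003,-0.001]], "dp": [[-0.001,-0.001,-0.02],[-0.001,-0.001,-0.035],[-0.001,-0.001,-0.045],[-0.001,-0.001,-0.045]], "claw": [1,1,1,1]}}

```text
time: 8.28
ee_pos: [0.534, 0.1405, 0.0956]
orientation: [2.085, 0.188, 0.101]
ft_force: [-0.6, -0.5, -1.1]
grip_width: 0.0487
```

```bash
python3 w.py wr7;python3 -c "
from ov import *
overlay('wr7',(.537,.1225),.175,(190,0,320,120),6,'ov7.png',.04)"; python3 -c "
from m import *
go((.535,.1407,.0808),.175,np.deg2rad(-60))"
```

```text
{'time': np.float64(8.275), 'joints': array([-0.4709,  0.7968, -0.3551,  1.8288,  0.9967,  1.5526, -1.2246]), 'ee_pos': array([0.534 , 0.1405, 0.0956]), 'orientation': array([2.0851, 0.1885, 0.1011]), 'ft_force': array([-0.5825, -0.5263, -1.1484]), 'grip_width': np.float64(0.0487)}
dp [ 0.0008 -0.     -0.0154] tw [ 0.003 -0.004 -0.002]
```

View pics/ov7.png

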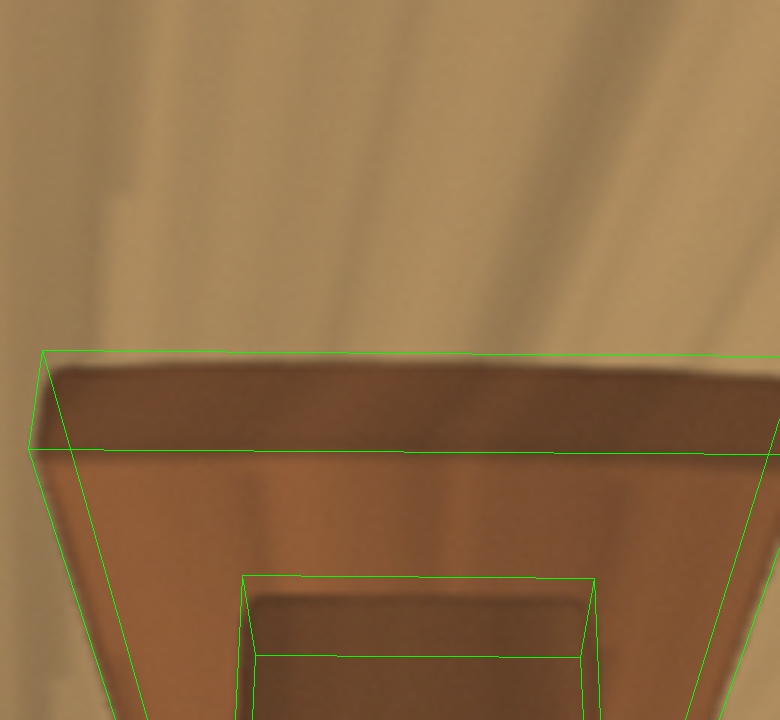

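>>> {"fn": "jog_arm", "kwargs": {"twist": [[0.003,-0.004,-0.002],[0.003,-0.004,-0.002],[0.003,-0.004,-0.002],[0.003,-0.004,-0.002]], "dp": [[0.001,-0.001,-0.008],[0.001,-0.001,-0.014],[0.001,-0.001,-0.017],[0.001,-0.001,-0.017]], "claw": [1,1,1,1]}}

```text
time: 8.82
ee_pos: [0.5353, 0.1397, 0.0809]
orientation: [2.086, 0.182, 0.107]
ft_force: [-1.2, 0.7, 4.8]
grip_width: 0.0486
```

>>> {"fn": "jog_arm", "kwargs": {"twist": [[0,0,0],[0,0,0],[0,0,0],[0,0,0],[0,0,0],[0,0,0],[0,0,0]], "dp": [[0,0,0.001],[0,0,0.001],[0,0,0.001],[-0.008,0.043,0.025],[-0.015,0.085,0.05],[-0.015,0.095,0.1],[-0.015,0.095,0.13]], "claw": [0,-1,-1,-1,-1,-1,-1]}}

```text
time: 9.7
ee_pos: [0.5204, 0.2368, 0.2115]
orientation: [2.091, 0.184, 0.11]
ft_force: [0.5, -0.1, -1.2]
grip_width: 0.0854
```

```bash
python3 w.py wr8; python3 - <<'E'
from h import *
a=cam('side');save(a['color'],'s8.png',(200,140,360,260),4.5)
E
```

```text
{'time': np.float64(9.7), 'joints': array([-0.5694,  0.6935, -0.4076,  1.6675,  0.888 ,  1.7675, -1.106 ]), 'ee_pos': array([0.5204, 0.2368, 0.2115]), 'orientation': array([2.0914, 0.184 , 0.1097]), 'ft_force': array([ 0.5188, -0.0655, -1.2009]), 'grip_width': np.float64(0.0854)}
```

View pics/wr8.png

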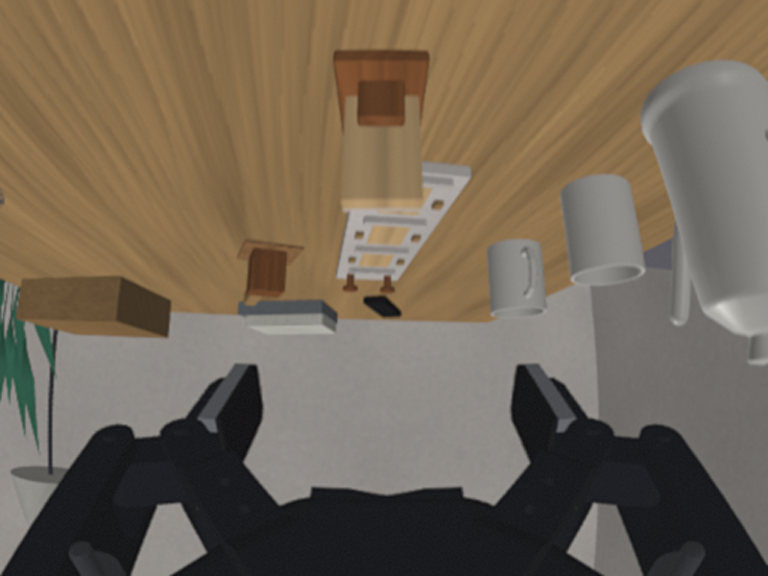

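View pics/s8.png

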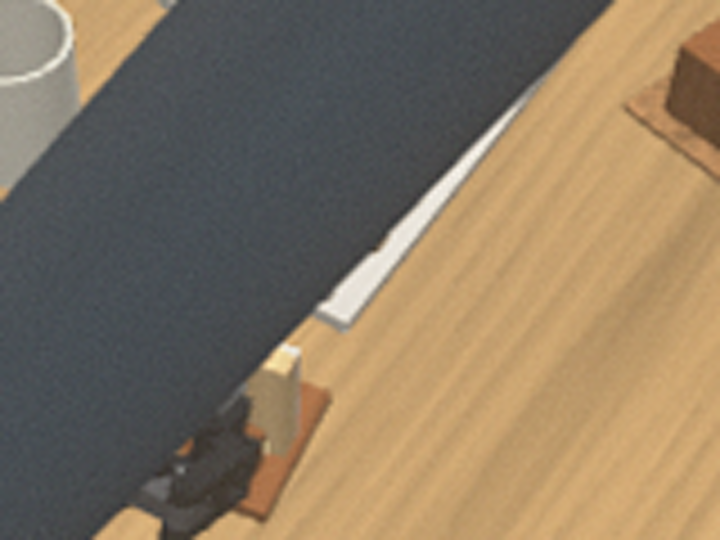

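>>> {"fn": "jog_arm", "kwargs": {"twist": [[0.184,0.033,0],[0.368,0.065,0],[0.552,0.098,0],[0.736,0.13,0],[0.92,0.163,0],[1.104,0.195,0],[1.288,0.228,0],[1.472,0.26,0],[1.656,0.293,0]], "dp": [[0,0,0.04],[0.003,-0.02,0.08],[0.006,-0.04,0.12],[0.01,-0.08,0.12],[0.013,-0.12,0.12],[0.017,-0.16,0.12],[0.022,-0.2,0.1],[0.027,-0.23,0.07],[0.033,-0.24,0.04]], "claw": [-1,-1,-1,-1,-1,-1,-1,-1,-1]}}

```text
time: 10.92
ee_pos: [0.5538, -0.0089, 0.2487]
orientation: [-2.495, -0.21, 0.069]
ft_force: [0.6, 1.1, 0.3]
grip_width: 0.0854
```

```bash
python3 w.py wr9; cat >> m.py <<'E'
def tcpfor(c,psi,tilt,co): return np.array(c)-tool(psi,tilt)@np.array(co)
E
python3 - <<'E'
from m import *
D=np.deg2rad
s=r.sense()
R7=Ro.from_rotvec([2.086,.182,.107]).as_matrix()
print('front est',(np.array([.5353,.1397,.0809])+R7@[-.0012,-.0158,.0302]).round(4))
p=tcpfor((.5365,.1215,.05),.175,D(60),(0,.0158,.0315)); u=tool(.175,D(60))[:,2]; print('grasp',p.round(4),'u',u.round(3))
print('pre'); go(p-.09*u,.175,D(60)); go(p,.175,D(60))
E
```

```text
{'time': np.float64(10.925), 'joints': array([ 0.6479,  0.4842, -0.5793,  1.7428, -0.3836,  1.194 ,  0.448 ]), 'ee_pos': array([ 0.5538, -0.0089,  0.2487]), 'orientation': array([-2.4951, -0.2103,  0.069 ]), 'ft_force': array([0.5842, 1.0601, 0.2783]), 'grip_width': np.float64(0.0854)}
front est [0.5373 0.1215 0.0522]
grasp [0.5399 0.1024 0.0794] u [-0.151  0.853 -0.5  ]
pre
dp [ 0.001   0.0406 -0.115 ] tw [0.397 0.054 0.013]
dp [-0.0126  0.1174 -0.16  ] tw [0.397 0.054 0.013]
```

View pics/wr9.png

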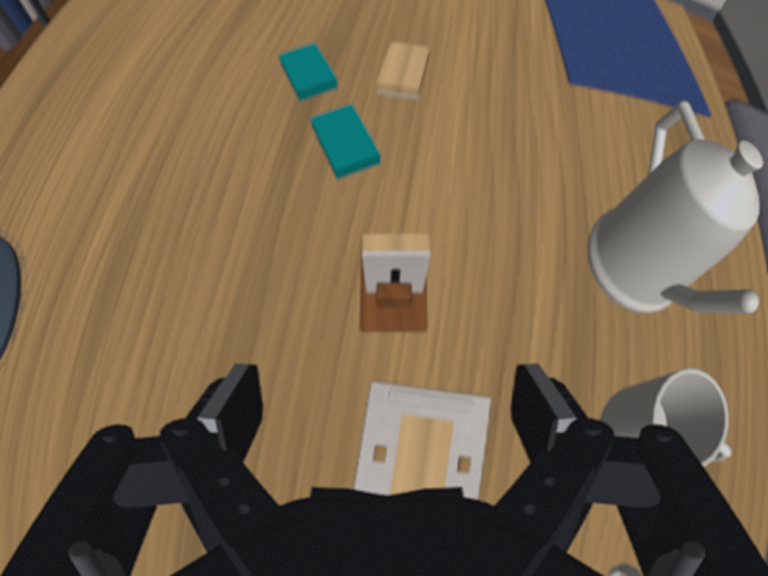

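>>> {"fn": "jog_arm", "kwargs": {"twist": [[0.18,0.025,0.006],[0.36,0.05,0.012],[0.397,0.054,0.013],[0.397,0.054,0.013],[0.397,0.054,0.013],[0.397,0.054,0.013],[0.397,0.054,0.013]], "dp": [[0,0.015,-0.05],[0.001,0.035,-0.1],[0.001,0.041,-0.115],[0.001,0.041,-0.115],[-0.006,0.08,-0.138],[-0.0126,0.1174,-0.16],[-0.0126,0.1174,-0.16]], "claw": [-1,-1,-1,-1,-1,-1,-1]}}

```text
time: 11.85
ee_pos: [0.5389, 0.1158, 0.0913]
orientation: [-2.096, -0.211, 0.096]
ft_force: [0.5, 0.0, 0.0]
grip_width: 0.0852
```

```bash
python3 w.py wr10; python3 - <<'E'
from m import *
D=np.deg2rad
p=tcpfor((.5365,.1215,.05),.175,D(60),(0,.0158,.0315)); go(p,.175,D(60))
E
```

```text
{'time': np.float64(11.85), 'joints': array([ 0.634 ,  0.8707, -0.6958,  1.8798, -0.6131,  0.9321,  0.7329]), 'ee_pos': array([0.5389, 0.1158, 0.0913]), 'orientation': array([-2.0962, -0.2115,  0.0957]), 'ft_force': array([0.5405, 0.0444, 0.0168]), 'grip_width': np.float64(0.0852)}
dp [-0.0007 -0.0113 -0.0119] tw [ 0.009  0.021 -0.012]
```

View pics/wr10.png

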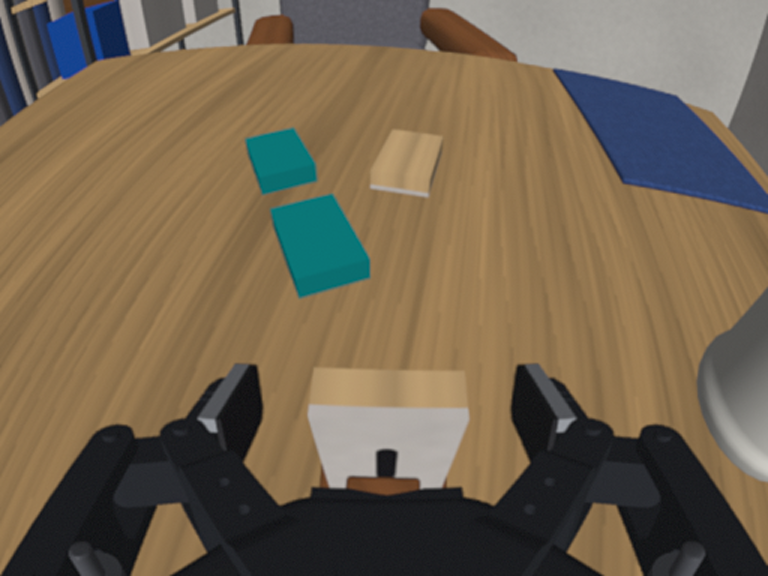

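>>> {"fn": "jog_arm", "kwargs": {"twist": [[0.007,0.018,-0.01],[0.007,0.018,-0.01],[0.007,0.018,-0.01],[0.007,0.018,-0.01]], "dp": [[-0.001,-0.012,-0.012],[-0.001,-0.012,-0.012],[-0.001,-0.012,-0.012],[-0.001,-0.012,-0.012]], "claw": [-1,-1,-1,-1]}}

```text
time: 12.4
ee_pos: [0.54, 0.1, 0.078]
orientation: [-2.089, -0.183, 0.103]
ft_force: [-0.3, -0.3, -0.2]
grip_width: 0.0851
```

```bash
python3 - <<'E'
from m import *
D=np.deg2rad; s=log();print(s['ee_pos'],s['ft_force'])
p=tcpfor((.5365,.1215,.05),.175,D(60),(0,.0158,.0315)); go(p,.175,D(60))
E
```

```text
[0.53997218 0.10003654 0.07803598] [-0.26560565 -0.3267031  -0.24068504]
dp [-0.0001  0.0024  0.0014] tw [0.001 0.002 0.001]
```

>>> {"fn": "jog_arm", "kwargs": {"twist": [[0,0,0],[0,0,0],[0,0,0],[0,0,0],[0,0,0]], "dp": [[0,0.002,0.0015],[0,0.002,0.0015],[0,0.002,0.0015],[0,0.002,0.0015],[0,0.002,0.0015]], "claw": [-1,0.2,1,1,1]}}

```text
time: 13.02
ee_pos: [0.5398, 0.1023, 0.0795]
orientation: [-2.089, -0.183, 0.104]
ft_force: [0.5, -0.7, 1.9]
grip_width: 0.0482
```

```bash
python3 w.py wr11
```

```text
{'time': np.float64(13.025), 'joints': array([ 0.6481,  0.8935, -0.6804,  1.873 , -0.6098,  0.9407,  0.7375]), 'ee_pos': array([0.5398, 0.1023, 0.0795]), 'orientation': array([-2.0889, -0.1826,  0.1042]), 'ft_force': array([ 0.5286, -0.7116,  1.8813]), 'grip_width': np.float64(0.0482)}
```

View pics/wr11.png

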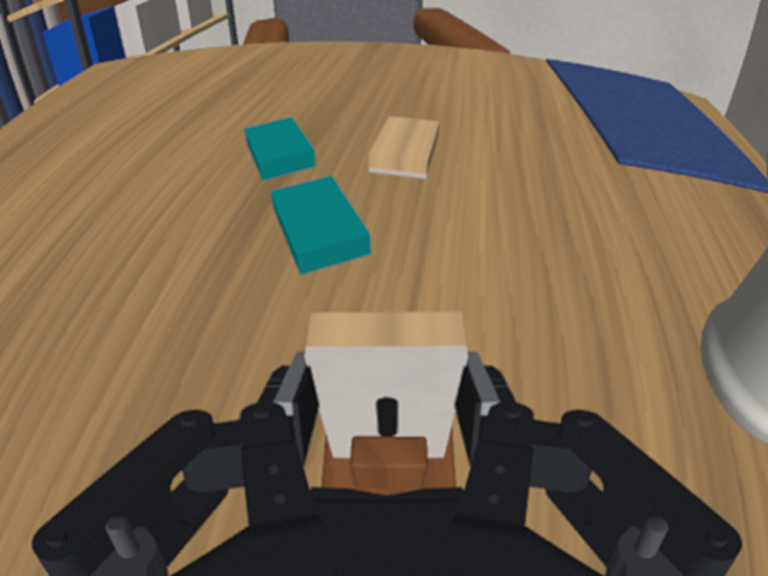

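```bash
python3 - <<'E'
from m import *
from kin import ik,fk
D=np.deg2rad
f,s=W('wr11')
ex=np.array([np.cos(.175),np.sin(.175),0]);ey=np.array([-ex[1],ex[0],0])
for c in ([.5365,.1215,.05],[.537,.1225,.05]):
  for a in(-.025,.025): print('pred painted top corner',(proj(f,np.array(c)+a*ex-.009*ey+[0,0,.04],s)*1.5).round(1))
R=Ro.from_rotvec(s['orientation']).as_matrix()
co=R.T@(np.array([.5365,.1215,.05])-s['ee_pos']);print('co',co.round(4))
p=tcpfor((.588,-.1288,.021),.015,D(-30),(0,co[1],co[2]));print('place',p)
go(p+[0,0,.1],.015,D(-30)); go(p,.015,D(-30))
q=ik(p+[0,0,.1],tool(.015,D(-30)),n=1,q0=s['ee_pos'] if 0 else r.sense()['joints']);print(q)
q=ik(p+[-.02,.1,.22],tool(.1,D(15)),n=1,q0=r.sense()['joints']);print(q)
E
```

```text
pred painted top corner [306.2 356.4]
pred painted top corner [470.8 356.2]
pred painted top corner [308.7 354. ]
pred painted top corner [472.6 353.8]
co [0.0001 0.0158 0.0317]
place [ 0.58755728 -0.09928746  0.04053105]
dp [ 0.0477 -0.2015  0.061 ] tw [-1.564 -0.147 -0.126]
dp [ 0.0477 -0.2015 -0.039 ] tw [-1.564 -0.147 -0.126]
[(np.float64(0.5693227066628748), array([-0.02916106,  0.50604519, -0.14905876,  1.88067729,  0.72880271,
        0.98741297, -0.63101083]))]
[(np.float64(0.7031704247470734), array([ 0.52091975,  0.38260541, -0.60998894,  1.74682958, -0.05192741,
        1.08853058,  0.06878213]))]
```

>>> {"fn": "jog_arm", "kwargs": {"twist": [[0,0,0],[0,0,0],[-0.18,-0.017,-0.014],[-0.36,-0.034,-0.029],[-0.54,-0.051,-0.043],[-0.72,-0.068,-0.058],[-0.9,-0.085,-0.073],[-1.08,-0.102,-0.087],[-1.26,-0.119,-0.102],[-1.44,-0.136,-0.116]], "dp": [[0,0,0.03],[0,0,0.08],[0,-0.02,0.12],[0.005,-0.04,0.14],[0.01,-0.07,0.14],[0.02,-0.1,0.14],[0.03,-0.13,0.13],[0.04,-0.16,0.11],[0.045,-0.19,0.09],[0.048,-0.2,0.07]], "claw": [1,1,1,1,1,1,1,1,1,1]}}

```text
time: 14.32
ee_pos: [0.5879, -0.1003, 0.1492]
orientation: [2.735, 0.033, -0.003]
ft_force: [-0.3, 0.3, -2.3]
grip_width: 0.0481
```

```bash
python3 - <<'E'
from m import *
D=np.deg2rad;s=log();print(s['ee_pos'],s['ft_force'],s['grip_width'])
p=tcpfor((.588,-.1288,.021),.015,D(-30),(0,.0148,.0334));print('place',p)
go(p+[0,0,.05],.015,D(-30))
E
```

```text
[ 0.58785259 -0.1002825   0.14920572] [-0.29199571  0.30944353 -2.28081326] 0.04811318229138137
place [ 0.58755726 -0.09928614  0.04252525]
dp [-0.0003  0.001  -0.0567] tw [-0.117 -0.009 -0.007]
```

>>> {"fn": "jog_arm", "kwargs": {"twist": [[-0.122,-0.01,-0.008],[-0.122,-0.01,-0.008],[-0.122,-0.01,-0.008],[-0.122,-0.01,-0.008]], "dp": [[0,0.001,-0.03],[0,0.001,-0.057],[0,0.001,-0.057],[0,0.001,-0.057]], "claw": [1,1,1,1]}}

```text
time: 14.82
ee_pos: [0.5883, -0.0972, 0.0931]
orientation: [2.62, 0.021, 0.006]
ft_force: [-0.9, -0.8, -0.7]
grip_width: 0.0481
```

```bash
python3 w.py wr12; python3 - <<'E'
from m import *
D=np.deg2rad
p=tcpfor((.588,-.1288,.021),.015,D(-30),(0,.0148,.0334));go(p,.015,D(-30))
a=cam('side');save(a['color'],'s12.png',(220,100,360,220),5)
E
```

```text
{'time': np.float64(14.825), 'joints': array([-0.0942,  0.5707, -0.067 ,  1.9065,  0.7386,  0.894 , -0.676 ]), 'ee_pos': array([ 0.5883, -0.0972,  0.0931]), 'orientation': array([2.6198, 0.0215, 0.0056]), 'ft_force': array([-0.8559, -0.7643, -0.6542]), 'grip_width': np.float64(0.0481)}
dp [-0.001  -0.0019 -0.051 ] tw [-0.002  0.001 -0.001]
```

View pics/wr12.png

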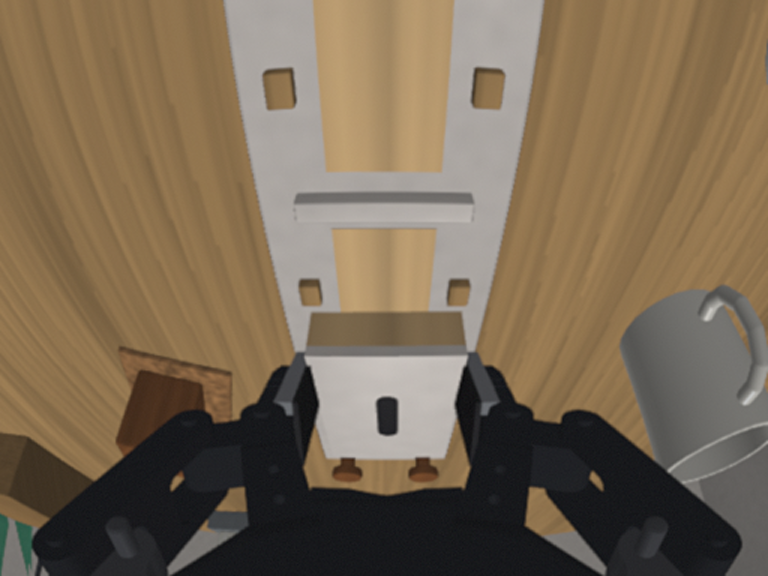

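View pics/s12.png

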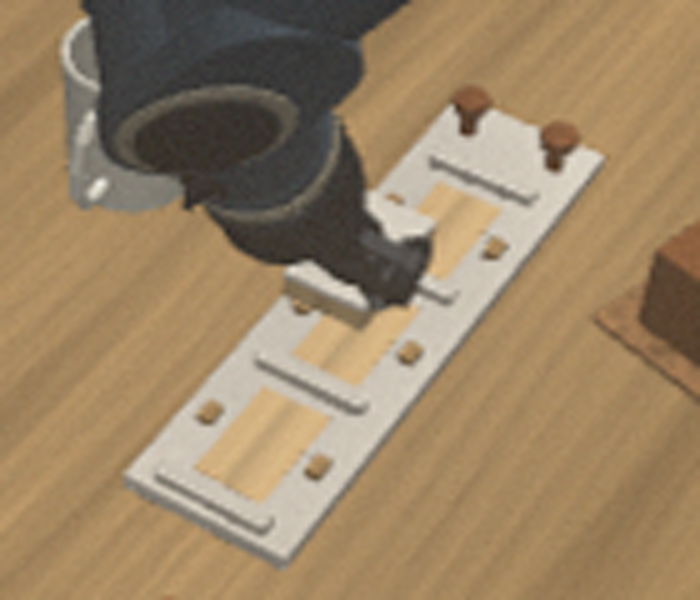

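```bash
python3 - <<'E'
from h import *
d=np.load('w_wr12.npz'); save(d['color'],'fz.png',(190,195,330,315),5.5)
E
```

View pics/fz.png

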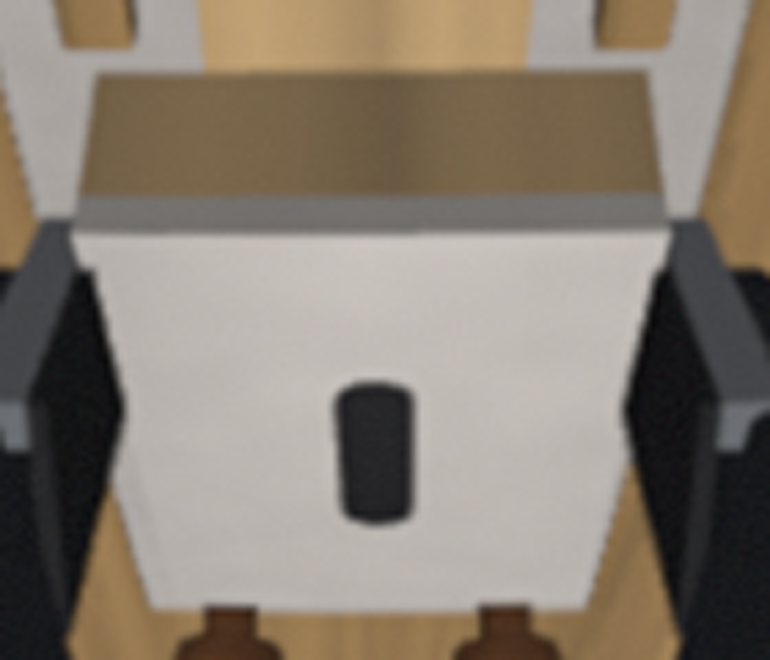

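```bash
cat >> m.py <<'E'
def pnp(name,px,k,off,obj):
    f,s=W(name); H=f['hand_eye']
    pts=[]
    for p in px:
        u=(p[0]+.5)/k-.5+off[0];v=(p[1]+.5)/k-.5+off[1]
        x=(u-f['cx'])/f['fx'];y=(v-f['cy'])/f['fy'];th=np.hypot(x,y);t=np.tan(th)/th
        pts.append((x*t,y*t))
    obj=np.array(obj,float)
    ok,rv,tv=cv2.solvePnP(obj,np.array(pts),np.eye(3),None,flags=cv2.SOLVEPNP_SQPNP)
    ok,rv,tv=cv2.solvePnP(obj,np.array(pts),np.eye(3),None,rv,tv,True,flags=cv2.SOLVEPNP_ITERATIVE)
    e=cv2.projectPoints(obj,rv,tv,np.eye(3),None)[0][:,0]-np.array(pts)
    Rc=cv2.Rodrigues(rv)[0]; 
    Rt=H[:3,:3]@Rc; ct=H[:3,:3]@tv[:,0]+H[:3,3]
    Rw=Ro.from_rotvec(s['orientation']).as_matrix()
    print('centre in tool',ct.round(4),'world',(Rw@ct+s['ee_pos']).round(4),'err px',np.abs(e*297).max().round(2))
    print('front axes world\n',(Rw@Rt).round(3)); return ct,Rt
E
python3 - <<'E'
from m import *
a,b,z=.025,.04,.009
pnp('wr12',[(72,232),(671,232),(588,609),(155,609),(97,73),(648,73)],5.5,(190,195),[(-a,b,z),(a,b,z),(a,-b,z),(-a,-b,z),(-a,b,-z),(a,b,-z)])
E
```

```text
centre in tool [-0.0008  0.016   0.0313] world [ 0.588  -0.1268  0.0739] err px 2.53
front axes world
 [[ 1.    -0.015  0.   ]
 [ 0.015  1.     0.014]
 [-0.    -0.014  1.   ]]
```

>>> {"fn": "jog_arm", "kwargs": {"twist": [[0,0,0],[0,0,0],[0,0,0],[0,0,0],[0,0,0]], "dp": [[0,-0.002,-0.03],[0,-0.002,-0.045],[0,-0.002,-0.051],[0,-0.002,-0.052],[0,-0.002,-0.052]], "claw": [1,1,1,1,1]}}

```text
time: 15.55
ee_pos: [0.5875, -0.0991, 0.0422]
orientation: [2.617, 0.021, 0.003]
ft_force: [-4.0, 1.7, 8.2]
grip_width: 0.0482
```

>>> {"fn": "jog_arm", "kwargs": {"twist": [[0,0,0],[0,0,0],[0,0,0],[0,0,0],[0,0,0],[0,0,0],[0,0,0],[0,0,0]], "dp": [[0,0,0],[0,0,0],[0,0,0],[0,0.002,0.005],[0,0.02,0.035],[0,0.05,0.085],[-0.01,0.08,0.14],[-0.01,0.08,0.14]], "claw": [0,-0.5,-1,-1,-1,-1,-1,-1]}}

```text
time: 16.55
ee_pos: [0.5802, -0.0148, 0.1847]
orientation: [2.624, 0.026, 0.018]
ft_force: [1.0, -0.6, -0.4]
grip_width: 0.0854
```

```bash
python3 w.py wr13
```

```text
{'time': np.float64(16.55), 'joints': array([-0.1831,  0.4482, -0.1327,  1.8468,  0.6333,  1.0971, -0.6539]), 'ee_pos': array([ 0.5802, -0.0148,  0.1847]), 'orientation': array([2.6235, 0.0263, 0.0178]), 'ft_force': array([ 1.015 , -0.6321, -0.3805]), 'grip_width': np.float64(0.0854)}
```

View pics/wr13.png

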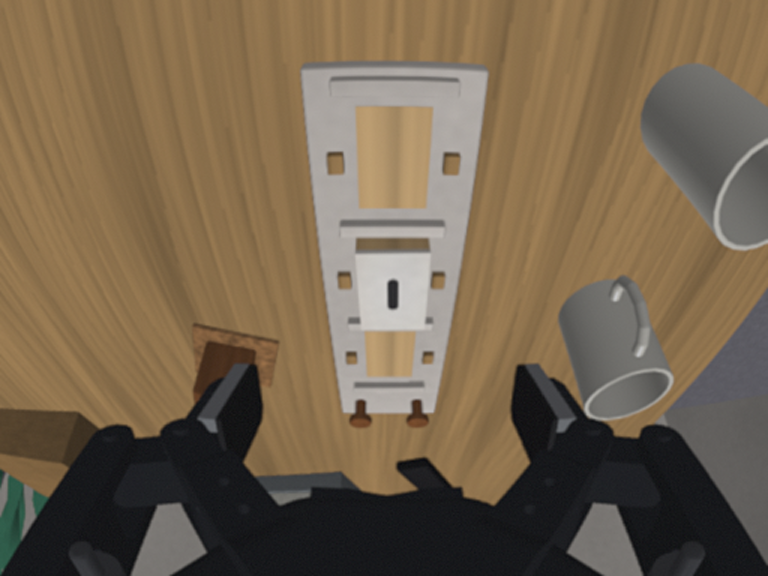

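```bash
python3 - <<'E'
from m import *
P=quad('wr13',[(356,253),(431,253),(430,331),(358,330)],.030)
quad('wr13',[(335,163),(452,163),(438,280),(344,280)],.018)
D=np.deg2rad
# pick A: center .506,.398,-.044 tilt 30
co=(0,-.0158,.0312)
p=tcpfor((.506,.398,.009),-.044,D(30),co);print(p)
go(p+[0,0,.1],-.044,D(30))
from kin import ik
for dz in (0,.1):
  o=ik(p+[0,0,dz],tool(-.044,D(30)),n=10,q0=r.sense()['joints']);print(o[0])
E
```

```text
ctr [ 0.5887 -0.1306] sides [0.0812 0.0498 0.083  0.0575] yaw 0.039
ctr [ 0.5861 -0.0773] sides [0.0988 0.0701 0.0993 0.0698] yaw 0.013
[0.50471195 0.36874514 0.02811999]
dp [-0.0741  0.3858 -0.0544] tw [ 1.044 -0.01  -0.056]
(np.float64(0.14540990599925352), array([ 0.32439584,  1.0970092 , -1.24459009,  1.97462926,  1.1867029 ,
        0.59051431, -1.50924824]))
(np.float64(0.30121122830786573), array([-0.30535559,  0.48394156, -0.2578055 ,  1.9721994 , -0.69398194,
        0.51121123,  0.01912419]))
```

>>> {"fn": "jog_arm", "kwargs": {"twist": [[0.18,0,-0.01],[0.36,0,-0.02],[0.54,-0.005,-0.03],[0.72,-0.007,-0.04],[0.9,-0.009,-0.05],[1.044,-0.01,-0.056],[1.044,-0.01,-0.056],[1.044,-0.01,-0.056]], "dp": [[-0.01,0.05,0.03],[-0.02,0.1,0.05],[-0.03,0.15,0.05],[-0.04,0.2,0.05],[-0.05,0.25,0.03],[-0.06,0.3,0.0],[-0.074,0.34,-0.02],[-0.074,0.36,-0.03]], "claw": [-1,-1,-1,-1,-1,-1,-0.6,-0.6]}}

```text
time: 17.6
ee_pos: [0.5013, 0.341, 0.147]
orientation: [-2.621, 0.057, -0.0]
ft_force: [0.5, -0.0, -0.6]
grip_width: 0.0683
```

```bash
python3 w.py wr14
```

```text
{'time': np.float64(17.6), 'joints': array([-0.0236,  0.4897, -0.5628,  1.9725, -0.4027,  0.5108, -0.2107]), 'ee_pos': array([0.5013, 0.341 , 0.147 ]), 'orientation': array([-2.6207e+00,  5.6900e-02, -3.0000e-04]), 'ft_force': array([ 0.5462, -0.0493, -0.6009]), 'grip_width': np.float64(0.0683)}
```

View pics/wr14.png

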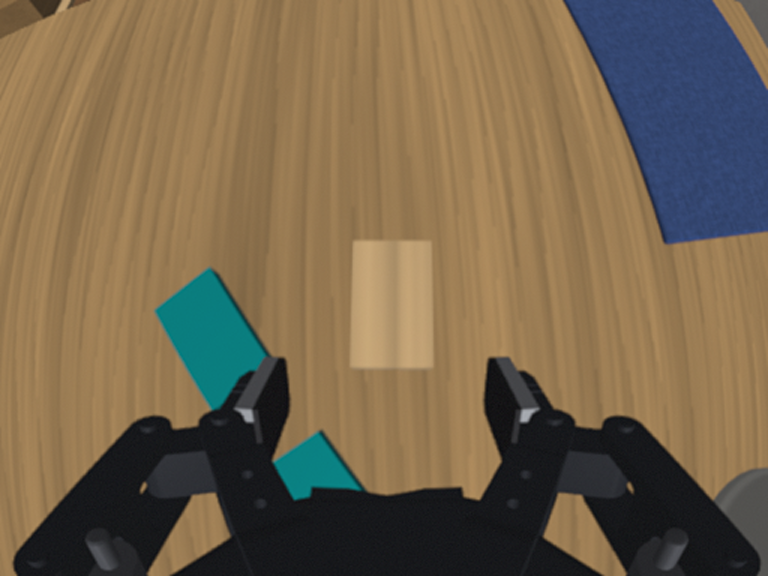

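```bash
python3 - <<'E'
from m import *
D=np.deg2rad
quad('wr14',[(353,240),(433,240),(434,369),(350,368)],.018)
f,s=W('wr14')
for p in [(211,268),(271,355),(321,432),(272,465),(217,411)]: print(p,at(f,(p[0]/1.5,p[1]/1.5),.018,s).round(4))
E
```

```text
ctr [0.5054 0.3997] sides [0.0806 0.0509 0.0812 0.0502] yaw -0.051
(211, 268) [0.3871 0.4274 0.018 ]
(271, 355) [0.4297 0.3696 0.018 ]
(321, 432) [0.4597 0.3224 0.018 ]
(272, 465) [0.4285 0.3018 0.018 ]
(217, 411) [0.3935 0.3347 0.018 ]
```

```bash
python3 - <<'E'
from m import *
D=np.deg2rad
p=tcpfor((.5054,.3997,.009),-.051,D(30),(0,-.0158,.0314));print(p)
go(p,-.051,D(30))
E
```

```text
[0.50390211 0.370355   0.0282932 ]
dp [ 0.0029  0.0271 -0.1186] tw [ 0.002 -0.011 -0.013]
```

>>> {"fn": "jog_arm", "kwargs": {"twist": [[0.002,-0.011,-0.013],[0.002,-0.011,-0.013],[0.002,-0.011,-0.013],[0.002,-0.011,-0.013]], "dp": [[0.003,0.027,-0.05],[0.003,0.027,-0.09],[0.003,0.027,-0.09],[0.003,0.027,-0.09]], "claw": [-0.6,-0.6,-0.6,-0.6]}}

```text
time: 18.15
ee_pos: [0.5078, 0.3675, 0.061]
orientation: [-2.616, 0.071, -0.029]
ft_force: [-0.8, 0.3, 0.8]
grip_width: 0.0682
```

```bash
python3 - <<'E'
from m import *
D=np.deg2rad
go((.5039,.3704,.0283),-.051,D(30));log()
E
```

```text
dp [-0.0039  0.0029 -0.0327] tw [-0.001  0.007  0.005]
```

>>> {"fn": "jog_arm", "kwargs": {"twist": [[-0.001,0.007,0.005],[-0.001,0.007,0.005],[-0.001,0.007,0.005],[-0.001,0.007,0.005],[-0.001,0.007,0.005],[-0.001,0.007,0.005],[-0.001,0.007,0.005]], "dp": [[-0.004,0.003,-0.02],[-0.004,0.003,-0.0325],[-0.004,0.003,-0.0325],[-0.004,0.003,-0.0325],[-0.004,0.003,-0.0325],[-0.004,0.003,-0.0325],[-0.004,0.003,-0.0325]], "claw": [-0.6,-0.6,-0.6,0.2,1,1,1]}}

```text
time: 19.02
ee_pos: [0.5032, 0.3712, 0.0283]
orientation: [-2.617, 0.065, -0.018]
ft_force: [-0.5, -3.0, 5.4]
grip_width: 0.0482
```

```bash
python3 w.py wr15; python3 - <<'E'
from h import *
d=np.load('w_wr15.npz'); save(d['color'],'fz15.png',(180,110,330,310),3.8)
E
```

```text
{'time': np.float64(19.025), 'joints': array([-0.092 ,  0.708 , -0.5555,  1.9974, -0.3894,  0.2533, -0.1674]), 'ee_pos': array([0.5032, 0.3712, 0.0283]), 'orientation': array([-2.6172,  0.0651, -0.0181]), 'ft_force': array([-0.5453, -2.9585,  5.3605]), 'grip_width': np.float64(0.0482)}
```

View pics/fz15.png

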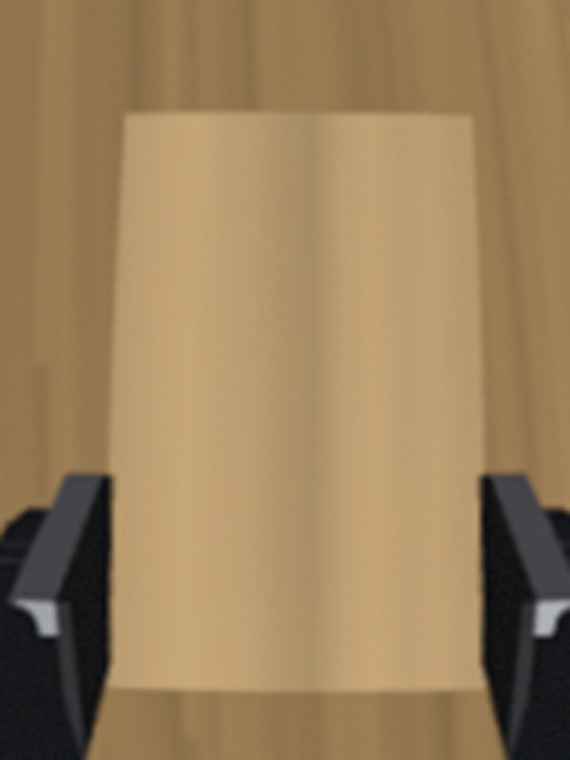

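```bash
python3 - <<'E'
from m import *
a,b,z=.025,.04,.009
ct,Rt=pnp('wr15',[(125,112),(472,115),(485,690),(107,687)],3.8,(180,110),[(-a,b,z),(a,b,z),(a,-b,z),(-a,-b,z)])
D=np.deg2rad
s=r.sense()
p=tcpfor((.537,.1218,.052),.175,D(-60),(0,-.0158,.0314));print(p)
go(p+[0,0,.07],.175,D(-60))
go((.51,.33,.24),-.05,D(10))
from kin import ik
for dz in (0,.07):
  o=ik(p+[0,0,dz],tool(.175,D(-60)),n=1,q0=s['joints']);print(o)
E
```

```text
centre in tool [-0.0004 -0.0149  0.0319] world [0.5043 0.4    0.0082] err px 0.26
front axes world
 [[ 0.998  0.055  0.003]
 [-0.055  0.998 -0.026]
 [-0.005  0.026  1.   ]]
[0.5336409  0.14079852 0.0813832 ]
dp [ 0.0303 -0.2304  0.123 ] tw [-1.571 -0.098  0.176]
dp [ 0.0067 -0.0412  0.2117] tw [-0.349  0.018 -0.   ]
[(np.float64(0.5980028518918739), array([-0.81244961,  0.78972448,  0.11854524,  1.85199715,  0.80217905,
        1.29645814, -1.08554733]))]
[(np.float64(0.6025350450566063), array([-0.82587791,  0.67901566,  0.13695588,  1.84746495,  0.7884753 ,
        1.37259539, -0.99593821]))]
```

>>> {"fn": "jog_arm", "kwargs": {"twist": [[0,0,0],[-0.05,0,0],[-0.22,-0.014,0.025],[-0.4,-0.025,0.045],[-0.58,-0.036,0.065],[-0.76,-0.047,0.085],[-0.94,-0.058,0.105],[-1.12,-0.07,0.125],[-1.3,-0.081,0.146],[-1.45,-0.091,0.163]], "dp": [[0,0,0.03],[0,0,0.08],[0.0,-0.02,0.13],[0.005,-0.05,0.18],[0.01,-0.08,0.2],[0.015,-0.12,0.2],[0.02,-0.16,0.2],[0.025,-0.2,0.18],[0.03,-0.23,0.16],[0.03,-0.23,0.15]], "claw": [1,1,1,1,1,1,1,1,1,1]}}

```text
time: 20.32
ee_pos: [0.5323, 0.139, 0.1769]
orientation: [2.203, 0.169, 0.1]
ft_force: [0.0, 0.4, -0.3]
grip_width: 0.0484
```

```bash
python3 - <<'E'
from m import *
D=np.deg2rad
s=log();print(s['ee_pos'],s['ft_force'],s['grip_width'])
p=tcpfor((.537,.1218,.052),.175,D(-60),(-.0004,-.0152,.0317));print(p)
go(p+[0,0,.045],.175,D(-60))
E
```

```text
[0.53230782 0.13895456 0.17691341] [ 0.01912235  0.38474767 -0.25931836] 0.04844231831274386
[0.53393732 0.14141942 0.08101359]
dp [ 0.0016  0.0025 -0.0509] tw [-0.114 -0.008  0.016]
```

>>> {"fn": "jog_arm", "kwargs": {"twist": [[-0.114,-0.008,0.016],[-0.114,-0.008,0.016],[-0.114,-0.008,0.016],[-0.114,-0.008,0.016]], "dp": [[0.001,0.002,-0.02],[0.001,0.002,-0.05],[0.001,0.002,-0.05],[0.001,0.002,-0.05]], "claw": [1,1,1,1]}}

```text
time: 20.82
ee_pos: [0.5342, 0.1432, 0.1286]
orientation: [2.095, 0.184, 0.109]
ft_force: [0.9, -0.9, -1.8]
grip_width: 0.0485
```

```bash
python3 w.py wr16;python3 - <<'E'
from m import *
D=np.deg2rad
s=r.sense();R=Ro.from_rotvec(s['orientation']).as_matrix()
print('front ctr',(s['ee_pos']+R@[-.0004,-.0152,.0317]).round(4))
p=tcpfor((.537,.1218,.052),.175,D(-60),(-.0004,-.0152,.0317))
go(p,.175,D(-60))
from ov import overlay
overlay('wr16',(.537,.1218),.175,(190,0,320,140),5,'ov16.png',.04)
E
```

```text
{'time': np.float64(20.825), 'joints': array([-0.8315,  0.7134,  0.1427,  1.8493,  0.7846,  1.3382, -1.0196]), 'ee_pos': array([0.5342, 0.1432, 0.1286]), 'orientation': array([2.0945, 0.1844, 0.1087]), 'ft_force': array([ 0.8731, -0.9276, -1.8016]), 'grip_width': np.float64(0.0485)}
front ctr [0.5375 0.1238 0.0998]
dp [-0.0004 -0.0018 -0.0479] tw [-0.007  0.002 -0.002]
```

View pics/ov16.png

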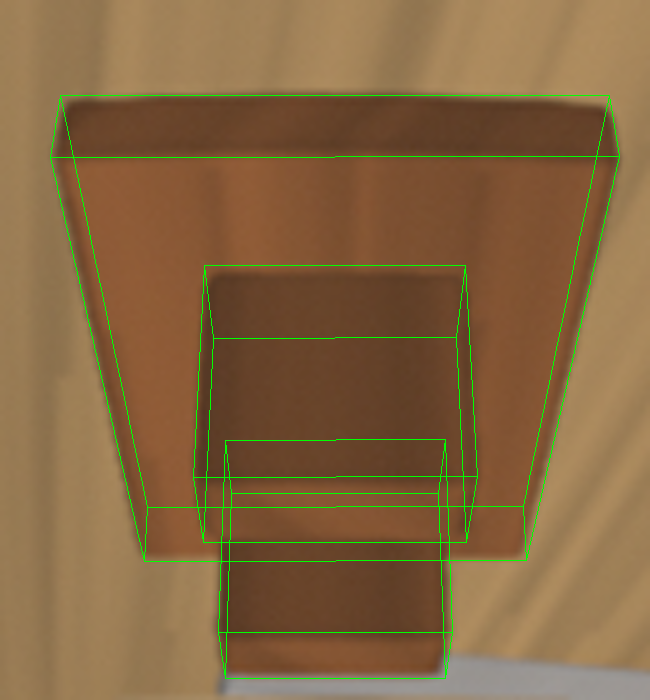

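>>> {"fn": "jog_arm", "kwargs": {"twist": [[-0.005,0.002,-0.002],[-0.005,0.002,-0.002],[-0.005,0.002,-0.002],[-0.005,0.002,-0.002]], "dp": [[0,-0.002,-0.01],[0,-0.002,-0.025],[0,-0.002,-0.034],[0,-0.002,-0.034]], "claw": [1,1,1,1]}}

```text
time: 21.38
ee_pos: [0.5334, 0.1409, 0.0928]
orientation: [2.088, 0.186, 0.102]
ft_force: [-0.1, -0.1, -0.3]
grip_width: 0.0479
```

```bash
python3 - <<'E'
from m import *
D=np.deg2rad
s=log();R=Ro.from_rotvec(s['orientation']).as_matrix()
print('front ctr',(s['ee_pos']+R@[-.0004,-.0152,.0317]).round(4))
p=tcpfor((.537,.1218,.050),.175,D(-60),(-.0004,-.0152,.0317))
go(p,.175,D(-60))
E
```

```text
front ctr [0.5363 0.1213 0.0638]
dp [ 0.0006  0.0005 -0.0138] tw [ 0.    -0.004 -0.   ]
```

>>> {"fn": "jog_arm", "kwargs": {"twist": [[0,-0.004,0],[0,-0.004,0],[0,-0.004,0],[0,-0.004,0]], "dp": [[0.0005,0.0005,-0.008],[0.0005,0.0005,-0.013],[0.0005,0.0005,-0.014],[0.0005,0.0005,-0.014]], "claw": [1,1,1,1]}}

```text
time: 21.88
ee_pos: [0.5344, 0.1416, 0.0805]
orientation: [2.088, 0.181, 0.108]
ft_force: [-0.7, 2.1, 4.1]
grip_width: 0.0484
```

Seated on the slot floor. Release, retreat, swing to the other side.

>>> {"fn": "jog_arm", "kwargs": {"twist": [[0,0,0],[0,0,0],[0,0,0],[0,0,0],[0,0,0],[0.15,0.026,0],[0.33,0.058,0]], "dp": [[0,0,0.001],[0,0,0.001],[0,0,0.001],[-0.008,0.043,0.025],[-0.015,0.085,0.05],[-0.015,0.095,0.1],[-0.015,0.095,0.16]], "claw": [0,-1,-1,-1,-1,-1,-1]}}

```text
time: 22.75
ee_pos: [0.5186, 0.2395, 0.2391]
orientation: [2.426, 0.219, 0.08]
ft_force: [1.4, -0.3, 0.4]
grip_width: 0.0854
```

```bash
python3 - <<'E'
from m import *
D=np.deg2rad
s=log();print(s['ee_pos'])
p=tcpfor((.537,.1223,.05),.175,D(60),(0,.0158,.0317)); u=tool(.175,D(60))[:,2]; print(p,u)
go(p-.09*u,.175,D(60))
E
```

```text
[0.51855971 0.2395067  0.23906753]
[0.54040434 0.10304564 0.0795332 ] [-0.15078207  0.8527982  -0.5       ]
dp [ 0.0354 -0.2132 -0.1145] tw [ 1.727  0.309 -0.004]
```

>>> {"fn": "jog_arm", "kwargs": {"twist": [[0.18,0.032,0],[0.36,0.064,0],[0.54,0.096,0],[0.72,0.13,0],[0.9,0.16,0],[1.08,0.193,0],[1.26,0.225,0],[1.44,0.257,0],[1.62,0.29,0],[1.727,0.309,0]], "dp": [[0,0,0.04],[0.003,-0.02,0.07],[0.006,-0.06,0.09],[0.01,-0.1,0.09],[0.013,-0.14,0.09],[0.02,-0.18,0.08],[0.025,-0.22,0.05],[0.03,-0.23,0.0],[0.034,-0.23,-0.05],[0.035,-0.22,-0.1]], "claw": [-1,-1,-1,-1,-1,-1,-1,-1,-1,-1]}}

```text
time: 24.0
ee_pos: [0.5545, 0.0139, 0.1371]
orientation: [-2.091, -0.175, 0.107]
ft_force: [0.5, 0.3, 0.5]
grip_width: 0.0854
```

```bash
python3 w.py wr17; python3 - <<'E'
from m import *
D=np.deg2rad
p=tcpfor((.537,.1223,.05),.175,D(60),(0,.0158,.0317)); u=tool(.175,D(60))[:,2]
go(p-.05*u,.175,D(60))
E
```

```text
{'time': np.float64(24.0), 'joints': array([ 0.2976,  0.7139, -0.0026,  1.8018, -0.9009,  1.3905,  1.0048]), 'ee_pos': array([0.5545, 0.0139, 0.1371]), 'orientation': array([-2.091 , -0.1753,  0.1068]), 'ft_force': array([0.5317, 0.3217, 0.4588]), 'grip_width': np.float64(0.0854)}
dp [-0.0024  0.0448 -0.0213] tw [-0.002 -0.023  0.004]
```

View pics/wr17.png

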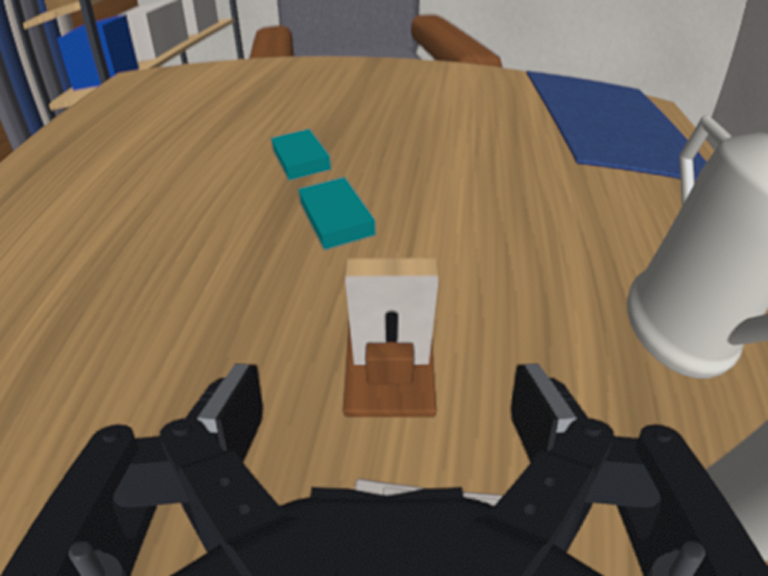

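>>> {"fn": "jog_arm", "kwargs": {"twist": [[-0.002,-0.02,0.004],[-0.002,-0.02,0.004],[-0.002,-0.02,0.004],[-0.002,-0.02,0.004]], "dp": [[-0.002,0.03,-0.015],[-0.002,0.045,-0.021],[-0.002,0.045,-0.021],[-0.002,0.045,-0.021]], "claw": [-1,-1,-1,-1]}}

```text
time: 24.55
ee_pos: [0.5531, 0.0608, 0.1202]
orientation: [-2.098, -0.199, 0.087]
ft_force: [-0.2, 0.1, 0.2]
grip_width: 0.0853
```

```bash
python3 - <<'E'
from m import *
D=np.deg2rad
p=tcpfor((.537,.1223,.05),.175,D(60),(0,.0158,.0317)); u=tool(.175,D(60))[:,2]
s=log();print(s['joints'].round(2));go(p,.175,D(60))
E
```

```text
[ 0.25  0.72 -0.04  1.85 -0.95  1.3   1.03]
dp [-0.0127  0.0423 -0.0407] tw [ 0.009  0.021 -0.004]
```

```bash
python3 - <<'E'
from m import *
from kin import ik
D=np.deg2rad
p=tcpfor((.537,.1223,.05),.175,D(60),(0,.0158,.0317))
q=r.sense()['joints'];o=ik(p,tool(.175,D(60)),n=1,q0=q);print(o)
E
```

```text
[(np.float64(0.03296669055321577), array([ 0.21167706,  0.76996397, -0.06991707,  1.8978622 , -1.00703331,
        1.21458587,  1.07488162]))]
```

```bash
python3 - <<'E'
from m import *
from kin import ik
D=np.deg2rad
p=tcpfor((.537,.1223,.05),.175,D(55),(0,.0145,.0345));print(p)
q=r.sense()['joints'];o=ik(p,tool(.175,D(55)),n=1,q0=q);print(o)
go(p,.175,D(55))
E
```

```text
[0.54047239 0.10266072 0.08166609]
[(np.float64(0.06045481647027351), array([ 0.17488547,  0.72640298, -0.04754394,  1.91154865, -0.97954518,
        1.15805091,  1.03458083]))]
dp [-0.0126  0.0419 -0.0385] tw [-0.077  0.005 -0.004]
```

>>> {"fn": "jog_arm", "kwargs": {"twist": [[-0.077,0.005,-0.004],[-0.077,0.005,-0.004],[-0.077,0.005,-0.004],[-0.077,0.005,-0.004]], "dp": [[-0.006,0.02,-0.019],[-0.0126,0.042,-0.0385],[-0.0126,0.042,-0.0385],[-0.0126,0.042,-0.0385]], "claw": [-1,-1,-1,-1]}}

```text
time: 25.05
ee_pos: [0.5409, 0.1019, 0.081]
orientation: [-2.174, -0.189, 0.099]
ft_force: [0.6, -0.1, 0.4]
grip_width: 0.0853
```

```bash
python3 - <<'E'
from m import *
D=np.deg2rad
s=log();print(s['joints'].round(2),s['ft_force'].round(1));go((.5405,.1027,.0817),.175,D(55))
E
```

```text
[ 0.18  0.73 -0.06  1.91 -0.97  1.15  1.03] [ 0.6 -0.1  0.4]
dp [-0.0004  0.0008  0.0007] tw [-0.001 -0.001  0.001]
```

>>> {"fn": "jog_arm", "kwargs": {"twist": [[0,0,0],[0,0,0],[0,0,0],[0,0,0],[0,0,0],[0,0,0]], "dp": [[0,0.001,0.001],[0,0.001,0.001],[0,0.001,0.001],[0,0.001,0.001],[0,0.001,0.031],[0,0.001,0.07]], "claw": [0.2,1,1,1,1,1]}}

```text
time: 25.8
ee_pos: [0.5388, 0.1046, 0.1495]
orientation: [-2.173, -0.188, 0.106]
ft_force: [0.1, -0.3, -0.7]
grip_width: 0.0482
```

```bash
python3 w.py wr18;  python3 - <<'E'
from m import *
from kin import ik
D=np.deg2rad
s=r.sense()
c=np.array([.5866,-.0285,.021]);p=tcpfor(c,.015,D(-35),(0,.0145,.0345));print(p)
go(p+[0,0,.06],.015,D(-35)); print(ik(p+[0,0,.06],tool(.015,D(-35)),n=1,q0=s['joints']))
E
```

```text
{'time': np.float64(25.8), 'joints': array([ 0.1741,  0.6167, -0.05  ,  1.9029, -0.9451,  1.2289,  0.9247]), 'ee_pos': array([0.5388, 0.1046, 0.1495]), 'orientation': array([-2.1733, -0.1883,  0.1062]), 'ft_force': array([ 0.1217, -0.3291, -0.656 ]), 'grip_width': np.float64(0.0482)}
[0.58612503 0.00316253 0.04094389]
dp [ 0.0452 -0.1018 -0.0541] tw [-1.568 -0.148 -0.129]
[(np.float64(0.5701897338458717), array([-0.55907128,  0.61579745,  0.29387045,  1.87981027,  0.52849226,
        0.92558661, -0.66369062]))]
```

View pics/wr18.png

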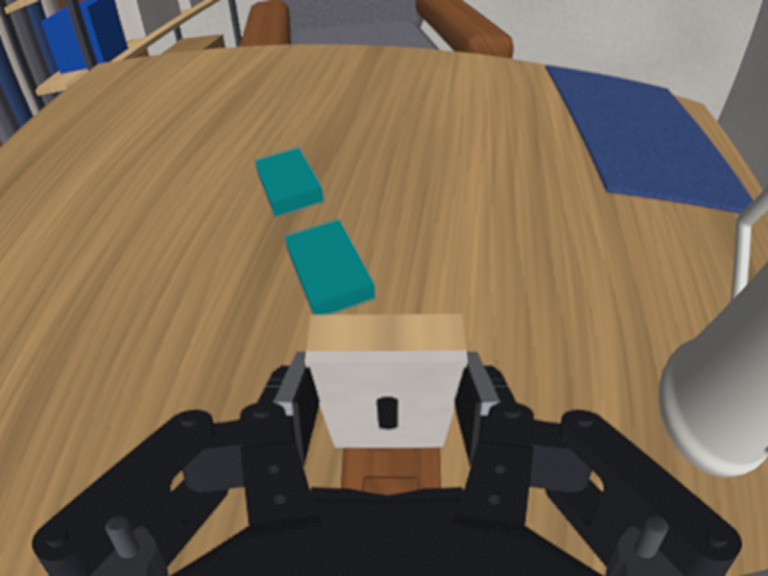

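>>> {"fn": "jog_arm", "kwargs": {"twist": [[-0.18,-0.017,-0.014],[-0.36,-0.034,-0.029],[-0.54,-0.051,-0.043],[-0.72,-0.068,-0.058],[-0.9,-0.085,-0.073],[-1.08,-0.102,-0.088],[-1.26,-0.119,-0.103],[-1.44,-0.136,-0.118],[-1.568,-0.148,-0.129],[-1.568,-0.148,-0.129]], "dp": [[0,0,0.04],[0.005,-0.02,0.08],[0.01,-0.04,0.1],[0.015,-0.06,0.1],[0.02,-0.08,0.1],[0.03,-0.1,0.08],[0.04,-0.1,0.05],[0.045,-0.102,0.02],[0.045,-0.102,-0.02],[0.045,-0.102,-0.05]], "claw": [1,1,1,1,1,1,1,1,1,1]}}

```text
time: 27.1
ee_pos: [0.5833, 0.0065, 0.0963]
orientation: [2.53, 0.023, 0.001]
ft_force: [1.0, -0.4, -1.2]
grip_width: 0.0483
```

```bash
python3 w.py wr19;python3 - <<'E'
from h import *
d=np.load('w_wr19.npz'); save(d['color'],'fz19.png',(190,195,330,315),5.5)
E
```

```text
{'time': np.float64(27.1), 'joints': array([-0.6349,  0.6361,  0.3906,  1.8883,  0.4636,  0.8939, -0.613 ]), 'ee_pos': array([0.5833, 0.0065, 0.0963]), 'orientation': array([2.5297e+00, 2.2700e-02, 1.4000e-03]), 'ft_force': array([ 0.9665, -0.3797, -1.2244]), 'grip_width': np.float64(0.0483)}
```

View pics/fz19.png

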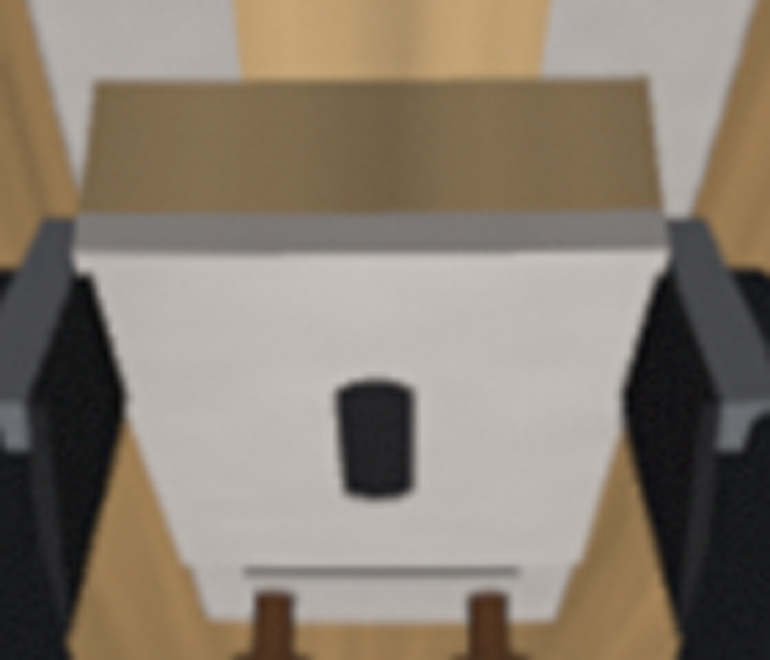

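View pics/wr19.png

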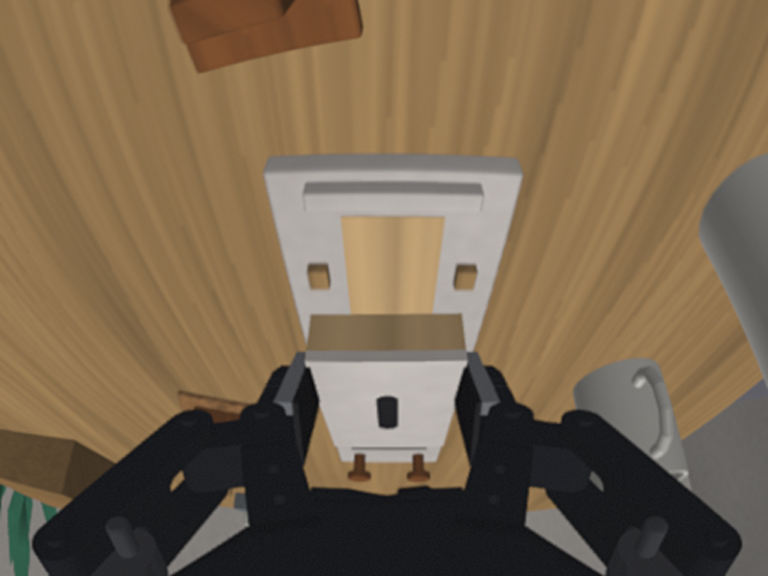

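```bash
python3 - <<'E'
from m import *
a,b,z=.025,.04,.009
ct,Rt=pnp('wr19',[(75,252),(667,248),(583,564),(187,566),(97,83),(647,78)],5.5,(190,195),[(-a,b,z),(a,b,z),(a,-b,z),(-a,-b,z),(-a,b,-z),(a,b,-z)])
go((0,0,0),.015,np.deg2rad(-35))
E
```

```text
centre in tool [-0.      0.016   0.0359] world [ 0.5838 -0.0272  0.0761] err px 0.18
front axes world
 [[ 0.999 -0.038 -0.   ]
 [ 0.038  0.999  0.014]
 [-0.    -0.014  1.   ]]
dp [-0.5815 -0.005  -0.0937] tw [ 0.002 -0.009  0.001]
```

>>> {"fn": "jog_arm", "kwargs": {"twist": [[0,0,-0.015],[0,0,-0.015],[0,0,-0.015],[0,0,-0.015],[0,0,-0.015]], "dp": [[0.002,-0.001,-0.025],[0.003,-0.001,-0.045],[0.003,-0.001,-0.051],[0.003,-0.001,-0.051],[0.003,-0.001,-0.051]], "claw": [1,1,1,1,1]}}

```text
time: 27.78
ee_pos: [0.5882, 0.0016, 0.0501]
orientation: [2.531, -0.008, 0.0]
ft_force: [0.7, 0.8, -0.5]
grip_width: 0.0483
```

```bash
python3 - <<'E'
from m import *
s=log();R=Ro.from_rotvec(s['orientation']).as_matrix()
print('front ctr',(s['ee_pos']+R@[0,.016,.0359]).round(4))
E
```

```text
front ctr [ 0.588  -0.032   0.0298]
```

>>> {"fn": "jog_arm", "kwargs": {"twist": [[0,0,0],[0,0,0],[0,0,0]], "dp": [[-0.0015,0.0035,-0.004],[-0.0015,0.0035,-0.008],[-0.0015,0.0035,-0.008]], "claw": [1,1,1]}}

```text
time: 28.15
ee_pos: [0.5864, 0.006, 0.042]
orientation: [2.53, -0.006, -0.001]
ft_force: [-1.9, 2.7, 6.7]
grip_width: 0.0478
```

```bash
python3 - <<'E'
from m import *
s=log();R=Ro.from_rotvec(s['orientation']).as_matrix()
print('front ctr',(s['ee_pos']+R@[0,.016,.0359]).round(4))
E
```

```text
front ctr [ 0.5862 -0.0277  0.0218]
```

Contact, seated. Release and back off.

>>> {"fn": "jog_arm", "kwargs": {"twist": [[0,0,0],[0,0,0],[0,0,0],[0,0,0],[0,0,0],[0,0,0],[0,0,0]], "dp": [[0,0,0],[0,0,0],[0,0,0],[0,0.002,0.005],[0,0.02,0.035],[-0.01,0.04,0.085],[-0.02,0.06,0.14]], "claw": [0,-0.5,-1,-1,-1,-1,-1]}}

```text
time: 29.02
ee_pos: [0.5656, 0.0656, 0.1825]
orientation: [2.53, -0.007, -0.003]
ft_force: [0.5, 1.0, 0.0]
grip_width: 0.0856
```

```bash
python3 w.py wr20
```

```text
{'time': np.float64(29.025), 'joints': array([-0.7306,  0.5151,  0.3818,  1.8302,  0.4252,  1.1094, -0.6235]), 'ee_pos': array([0.5656, 0.0656, 0.1825]), 'orientation': array([ 2.5301, -0.0069, -0.0028]), 'ft_force': array([0.4547, 0.9627, 0.0198]), 'grip_width': np.float64(0.0856)}
```

View pics/wr20.png

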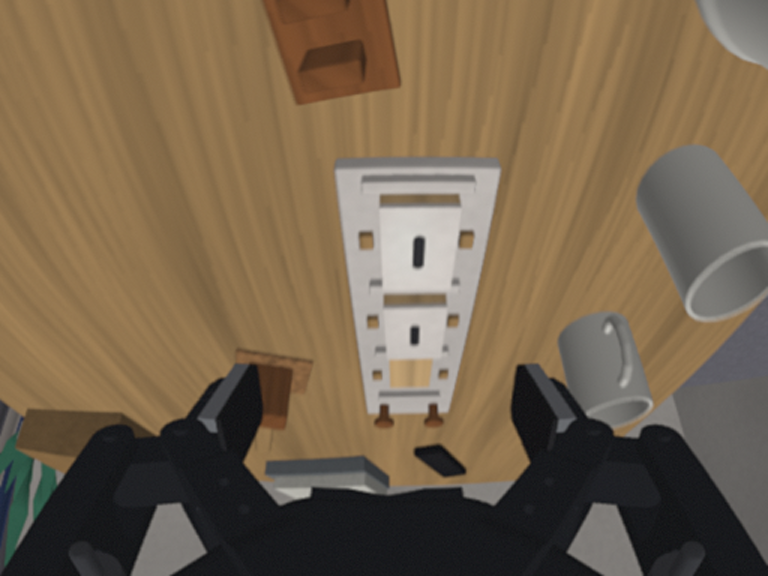

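```bash
python3 - <<'E'
from m import *
quad('wr20',[(381,207),(460,207),(455,293),(383,292)],.030)
quad('wr20',[(384,307),(446,308),(443,360),(385,359)],.030)
go((.43,-.22,.24),-.286,0)
E
```

```text
ctr [ 0.5872 -0.0303] sides [0.0841 0.0487 0.0862 0.0548] yaw 0.039
ctr [ 0.5882 -0.1336] sides [0.0826 0.0493 0.084  0.0551] yaw 0.036
dp [-0.1383 -0.2896  0.0509] tw [ 0.602 -0.078 -0.273]
```

>>> {"fn": "jog_arm", "kwargs": {"twist": [[0.15,-0.02,-0.07],[0.3,-0.04,-0.14],[0.45,-0.06,-0.2],[0.602,-0.078,-0.273],[0.602,-0.078,-0.273],[0.602,-0.078,-0.273],[0.602,-0.078,-0.273]], "dp": [[-0.02,-0.05,0.04],[-0.04,-0.1,0.06],[-0.07,-0.15,0.06],[-0.1,-0.2,0.05],[-0.12,-0.25,0.05],[-0.138,-0.29,0.05],[-0.138,-0.29,0.05]], "claw": [-1,-1,-1,-1,-1,-1,-1]}}

```text
time: 29.95
ee_pos: [0.426, -0.2285, 0.2316]
orientation: [3.103, -0.457, -0.015]
ft_force: [0.7, 1.5, 1.5]
grip_width: 0.0854
```

```bash
python3 w.py wr21
```

```text
{'time': np.float64(29.95), 'joints': array([-0.0372,  0.1923,  0.5047,  2.0231, -0.1029,  0.9598,  0.227 ]), 'ee_pos': array([ 0.426 , -0.2285,  0.2316]), 'orientation': array([ 3.1025, -0.4571, -0.0154]), 'ft_force': array([0.6517, 1.4684, 1.5217]), 'grip_width': np.float64(0.0854)}
```

View pics/wr21.png

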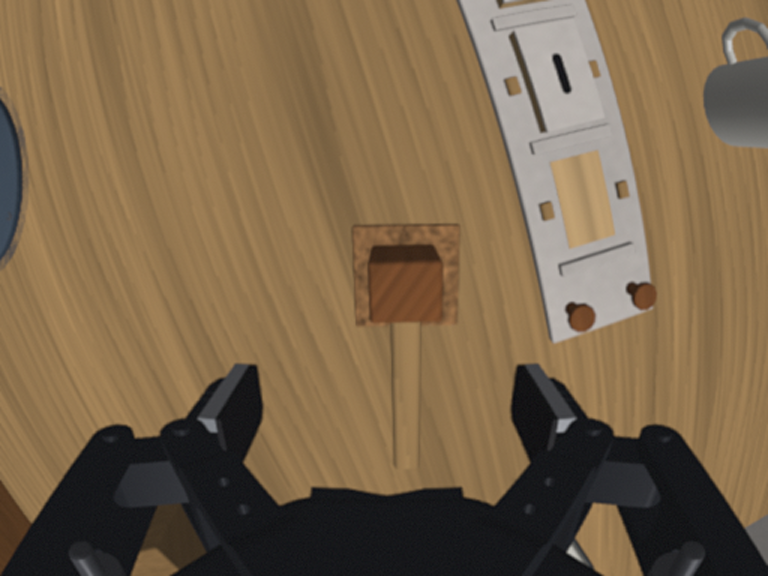

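```bash
python3 - <<'E'
from m import *
quad('wr21',[(369,264),(442,264),(443,322),(368,323)],.065)
quad('wr21',[(352,225),(460,224),(457,324),(357,325)],.005)
f,s=W('wr21')
for p,z in [((378,246),.005),((434,246),.005),((396,468),.052),((418,468),.052),((391,322),.052),((421,322),.052)]: print(p,at(f,(p[0]/1.5,p[1]/1.5),z,s).round(4))
print('pegs',[at(f,(p[0]/1.5,p[1]/1.5),.04,s).round(4) for p in((582,318),(644,296))])
s=r.sense();R=Ro.from_rotvec(s['orientation']).as_matrix();print(R.round(3))
E
```

```text
ctr [ 0.4314 -0.2474] sides [0.0414 0.0479 0.0408 0.0513] yaw -0.28
ctr [ 0.4332 -0.2518] sides [0.0833 0.0844 0.0835 0.0832] yaw -0.271
(378, 246) [ 0.4184 -0.2222  0.005 ]
(434, 246) [ 0.4606 -0.2347  0.005 ]
(396, 468) [ 0.3813 -0.3977  0.052 ]
(418, 468) [ 0.3991 -0.4032  0.052 ]
(391, 322) [ 0.4151 -0.2689  0.052 ]
(421, 322) [ 0.4356 -0.2751  0.052 ]
pegs [array([ 0.5588, -0.3147,  0.04  ]), array([ 0.6176, -0.3135,  0.04  ])]
[[ 0.959 -0.284 -0.01 ]
 [-0.284 -0.959 -0.003]
 [-0.009  0.006 -1.   ]]
```

```bash
python3 - <<'E'
from m import *
go((.4222,-.2853,.10),-.275,0); go((.4222,-.2853,.045),-.275,0)
E
```

```text
dp [-0.0051 -0.0591 -0.1314] tw [ 0.003 -0.01   0.013]
dp [-0.0051 -0.0591 -0.1864] tw [ 0.003 -0.01   0.013]
```

>>> {"fn": "jog_arm", "kwargs": {"twist": [[0.003,-0.01,0.013],[0.003,-0.01,0.013],[0.003,-0.01,0.013],[0.003,-0.01,0.013],[0.003,-0.01,0.013]], "dp": [[-0.005,-0.059,-0.05],[-0.005,-0.059,-0.1],[-0.005,-0.059,-0.13],[-0.005,-0.059,-0.13],[-0.005,-0.059,-0.13]], "claw": [-1,-1,-1,-1,-1]}}

```text
time: 30.62
ee_pos: [0.4246, -0.2835, 0.1023]
orientation: [3.113, -0.422, 0.002]
ft_force: [-0.4, -0.2, 0.0]
grip_width: 0.0855
```

```bash
python3 w.py wr22; python3 - <<'E'
from m import *
go((.4222,-.2853,.045),-.275,0)
E
```

```text
{'time': np.float64(30.625), 'joints': array([ 0.1433,  0.4303,  0.457 ,  2.0854, -0.295 ,  0.6856,  0.5248]), 'ee_pos': array([ 0.4246, -0.2835,  0.1023]), 'orientation': array([ 3.1126e+00, -4.2200e-01,  2.0000e-03]), 'ft_force': array([-0.4401, -0.1749,  0.0465]), 'grip_width': np.float64(0.0855)}
dp [-0.0025 -0.0016 -0.0577] tw [ 0.001  0.002 -0.005]
```

View pics/wr22.png

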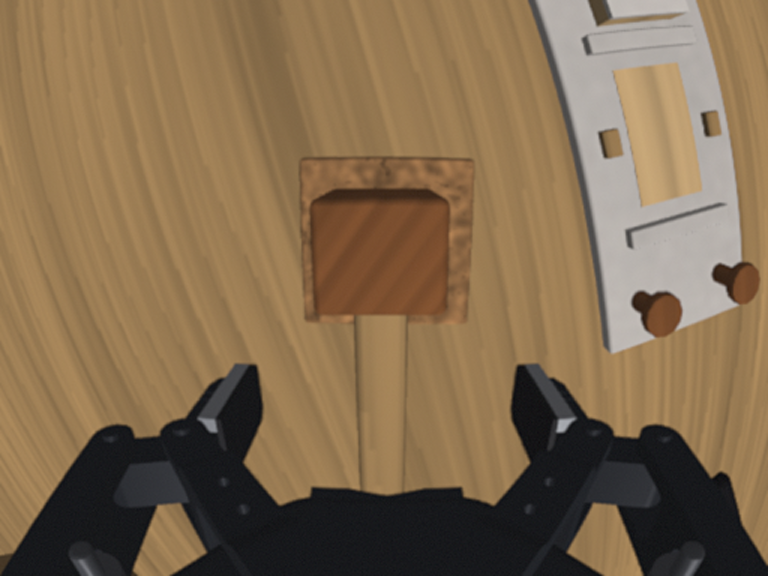

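```bash
python3 - <<'E'
from m import *
quad('wr22',[(311,200),(450,201),(448,315),(315,316)],.065)
quad('wr22',[(301,158),(474,160),(467,321),(305,321)],.005)
E
```

```text
ctr [ 0.4319 -0.2472] sides [0.0429 0.0486 0.0421 0.0495] yaw -0.264
ctr [ 0.4328 -0.2523] sides [0.083  0.0833 0.0821 0.0843] yaw -0.279
```

>>> {"fn": "jog_arm", "kwargs": {"twist": [[0,0,0],[0,0,0],[0,0,0],[0,0,0],[0,0,0],[0,0,0],[0,0,0],[0,0,0]], "dp": [[-0.002,-0.002,-0.03],[-0.002,-0.002,-0.057],[-0.002,-0.002,-0.057],[-0.002,-0.002,-0.057],[-0.002,-0.002,-0.057],[-0.002,-0.002,-0.057],[-0.002,-0.002,-0.057],[-0.002,-0.002,-0.057]], "claw": [-1,-1,-1,0,1,1,1,1]}}

```text
time: 31.68
ee_pos: [0.4214, -0.286, 0.0449]
orientation: [3.113, -0.425, 0.0]
ft_force: [-1.0, 1.0, 5.9]
grip_width: 0.0207
```

```bash
python3 w.py wr23
```

```text
{'time': np.float64(31.675), 'joints': array([ 0.204 ,  0.5262,  0.3951,  2.1143, -0.3687,  0.5661,  0.594 ]), 'ee_pos': array([ 0.4214, -0.286 ,  0.0449]), 'orientation': array([ 3.1127e+00, -4.2490e-01,  1.0000e-04]), 'ft_force': array([-0.9876,  0.9527,  5.9079]), 'grip_width': np.float64(0.0207)}
```

View pics/wr23.png

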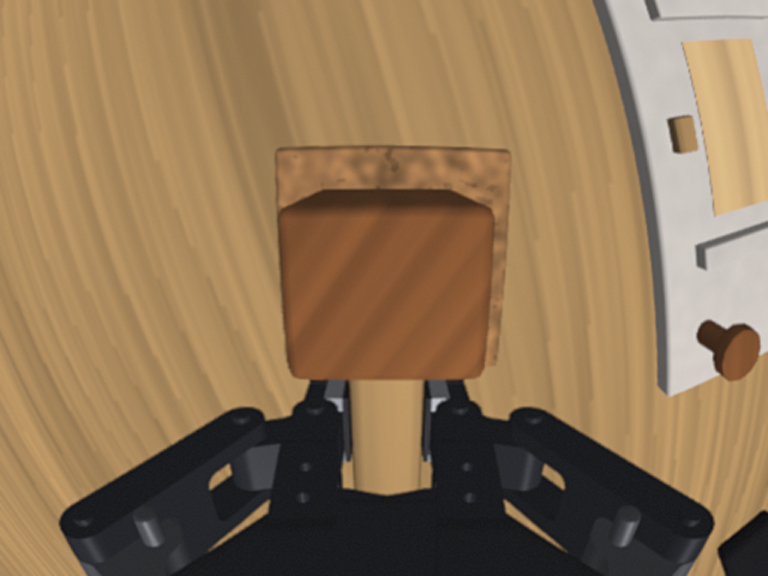

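>>> {"fn": "jog_arm", "kwargs": {"twist": [[0,0,0],[0,0,0],[0,0,0.1],[0,0,0.285],[0,0,0.285],[0,0,0.285],[0,0,0.285],[0,0,0.285]], "dp": [[0,0,0.02],[0,0,0.06],[0.03,-0.02,0.1],[0.08,-0.04,0.1],[0.139,-0.069,0.1],[0.139,-0.069,0.08],[0.139,-0.069,0.075],[0.139,-0.069,0.075]], "claw": [1,1,1,1,1,1,1,1]}}

```text
time: 32.72
ee_pos: [0.5583, -0.3541, 0.1181]
orientation: [-3.14, -0.02, 0.006]
ft_force: [-0.4, -0.1, -2.9]
grip_width: 0.0214
```

```bash
python3 w.py wr24; python3 - <<'E'
from m import *
go((.5606,-.3547,.11),.015,0)
a=cam('side');save(a['color'],'s24.png',(260,60,420,180),5)
E
```

```text
{'time': np.float64(32.725), 'joints': array([ 0.2325,  0.6074,  0.3884,  1.709 , -0.282 ,  0.8847,  0.7519]), 'ee_pos': array([ 0.5583, -0.3541,  0.1181]), 'orientation': array([-3.1402, -0.02  ,  0.0058]), 'ft_force': array([-0.4002, -0.0939, -2.9494]), 'grip_width': np.float64(0.0214)}
dp [ 0.0018 -0.0002 -0.009 ] tw [-0.    -0.002  0.002]
```

View pics/wr24.png

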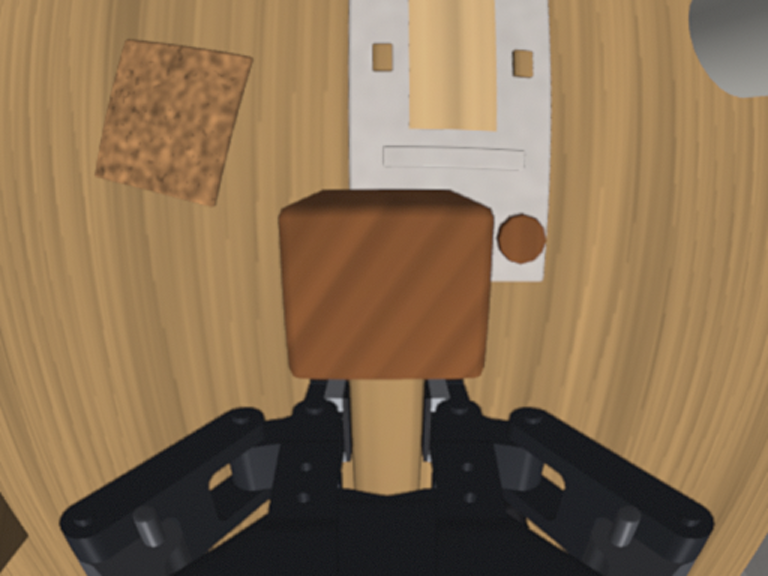

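View pics/s24.png

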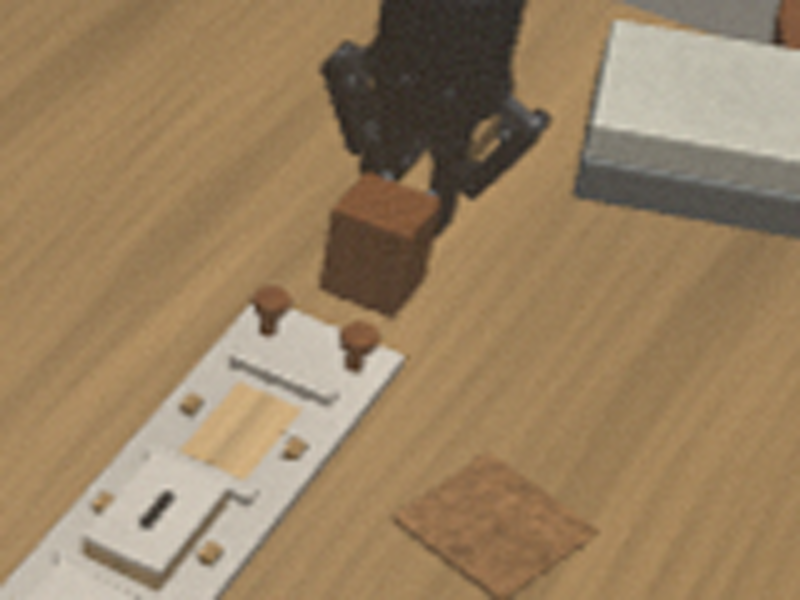

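```bash
python3 - <<'E'
from m import *
f,s=W('wr24'); print(at(f,(522/1.5,239/1.5),.04,s).round(4))
E
```

```text
[ 0.6191 -0.3154  0.04  ]
```

>>> {"fn": "jog_arm", "kwargs": {"twist": [[0,0,0],[0,0,0],[0,0,0],[0,0,0],[0,0,0]], "dp": [[0.002,0,-0.02],[0.002,0,-0.03],[0.002,0,-0.035],[0.002,0,-0.035],[0.002,0,-0.035]], "claw": [1,1,1,1,1]}}

```text
time: 33.45
ee_pos: [0.5624, -0.3551, 0.0846]
orientation: [3.141, 0.021, -0.0]
ft_force: [-0.7, 0.2, -3.0]
grip_width: 0.0214
```

>>> {"fn": "jog_arm", "kwargs": {"twist": [[0,0,0],[0,0,0],[0,0,0],[0,0,0],[0,0,0],[0,0,0]], "dp": [[-0.001,0,-0.006],[-0.001,0,-0.011],[-0.001,0,-0.016],[-0.001,0,-0.02],[-0.001,0,-0.022],[-0.001,0,-0.022]], "claw": [1,1,1,1,1,1]}}

```text
time: 34.2
ee_pos: [0.5619, -0.3555, 0.0638]
orientation: [3.141, 0.021, 0.002]
ft_force: [-0.5, 0.8, 10.7]
grip_width: 0.0213
```

```bash
python3 w.py wr25
```

```text
{'time': np.float64(34.2), 'joints': array([ 0.2535,  0.6772,  0.359 ,  1.7303, -0.3151,  0.7896,  0.7766]), 'ee_pos': array([ 0.5619, -0.3555,  0.0638]), 'orientation': array([3.1406e+00, 2.1100e-02, 2.0000e-03]), 'ft_force': array([-0.5414,  0.7515, 10.668 ]), 'grip_width': np.float64(0.0213)}
```

View pics/wr25.png

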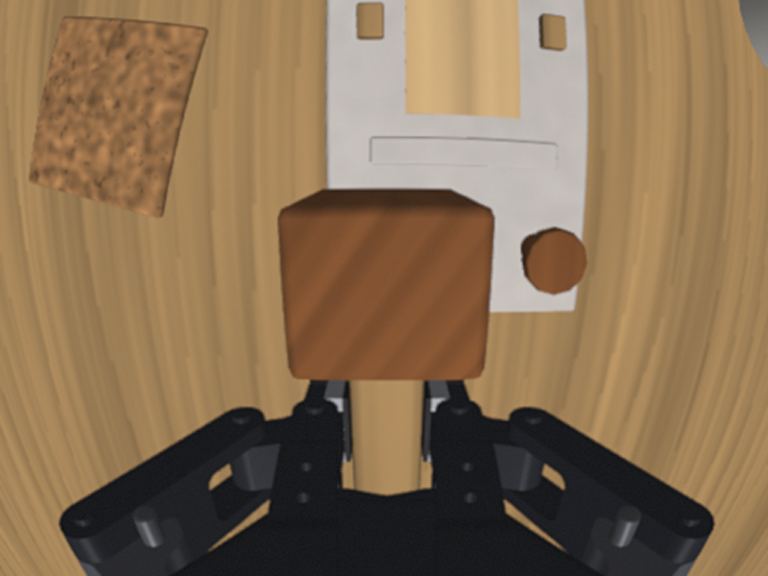

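>>> {"fn": "jog_arm", "kwargs": {"twist": [[0,0,0],[0,0,0],[0,0,0]], "dp": [[0,0,-0.002],[0,0,-0.003],[0,0,-0.003]], "claw": [1,1,1]}}

```text
time: 34.62
ee_pos: [0.562, -0.3564, 0.0628]
orientation: [3.14, 0.021, 0.004]
ft_force: [-3.6, 0.0, 20.0]
grip_width: 0.0215
```

>>> {"fn": "jog_arm", "kwargs": {"twist": [[0,0,0],[0,0,0],[0,0,0],[0,0,0],[0,0,0]], "dp": [[0,0,0.02],[0,0,0.045],[0.03,0,0.045],[0.059,0.001,0.045],[0.059,0.001,0.035]], "claw": [1,1,1,1,1]}}

```text
time: 35.25
ee_pos: [0.6228, -0.352, 0.0937]
orientation: [-3.141, -0.027, -0.002]
ft_force: [-0.2, 0.5, -2.8]
grip_width: 0.0207
```

```bash
python3 w.py wr26; python3 - <<'E'
from m import *
go((.6201,-.3547,.085),.015,0)
a=cam('side');save(a['color'],'s26.png',(260,60,420,180),5)
E
```

```text
{'time': np.float64(35.25), 'joints': array([ 0.2156,  0.7097,  0.3719,  1.5812, -0.306 ,  0.9079,  0.7125]), 'ee_pos': array([ 0.6228, -0.352 ,  0.0937]), 'orientation': array([-3.1414e+00, -2.7400e-02, -1.7000e-03]), 'ft_force': array([-0.1697,  0.4781, -2.8273]), 'grip_width': np.float64(0.0207)}
dp [ 0.0004 -0.0027 -0.0063] tw [-0.002 -0.004 -0.001]
```

View pics/wr26.png

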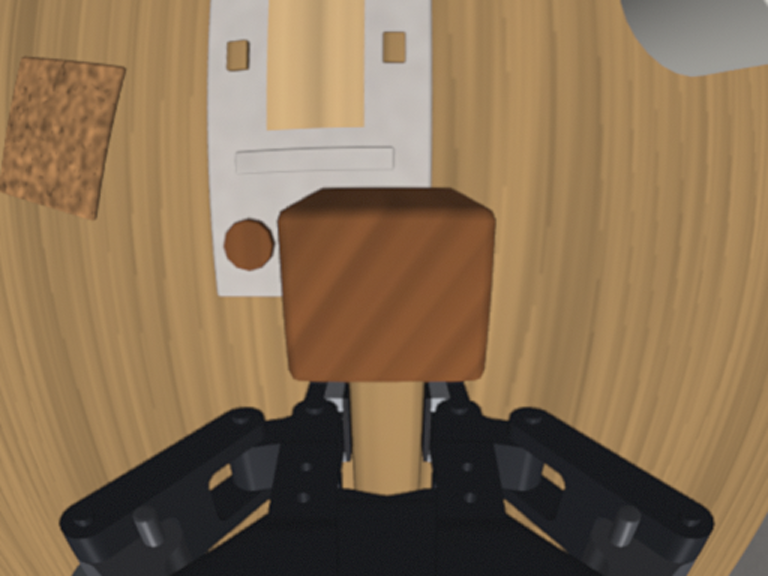

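View pics/s26.png

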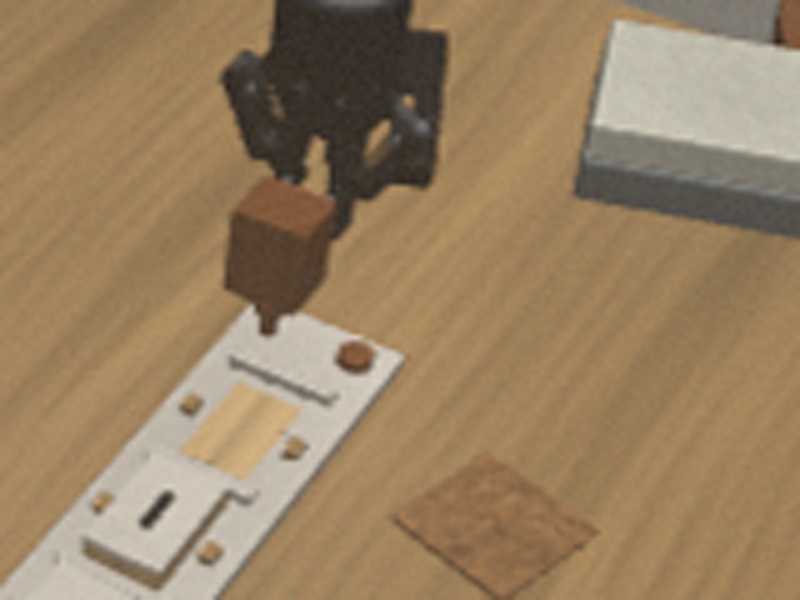

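Near peg is home. Now the far one: press in place.

>>> {"fn": "jog_arm", "kwargs": {"twist": [[0,0,0],[0,0,0],[0,0,0],[0,0,0],[0,0,0],[0,0,0],[0,0,0]], "dp": [[-0.001,-0.003,-0.008],[-0.001,-0.003,-0.014],[-0.001,-0.003,-0.019],[-0.001,-0.003,-0.024],[-0.001,-0.003,-0.028],[-0.001,-0.003,-0.031],[-0.001,-0.003,-0.031]], "claw": [1,1,1,1,1,1,1]}}

```text
time: 36.22
ee_pos: [0.6196, -0.3572, 0.0632]
orientation: [3.14, 0.021, 0.001]
ft_force: [-2.0, -3.0, 1.2]
grip_width: 0.021
```

>>> {"fn": "jog_arm", "kwargs": {"twist": [[0,0,0],[0,0,0],[0,0,0],[0,0,0]], "dp": [[0,0.001,-0.002],[0,0.002,-0.003],[0,0.002,-0.004],[0,0.002,-0.004]], "claw": [1,1,1,1]}}

```text
time: 36.72
ee_pos: [0.6197, -0.3574, 0.0629]
orientation: [3.138, 0.02, 0.003]
ft_force: [-6.4, -1.4, 16.4]
grip_width: 0.0215
```

```bash
python3 w.py wr27;python3 - <<'E'
from h import *
a=cam('side');save(a['color'],'s27.png',(260,60,420,180),5)
E
```

```text
{'time': np.float64(36.725), 'joints': array([ 0.2297,  0.7447,  0.3613,  1.5975, -0.3204,  0.8547,  0.7271]), 'ee_pos': array([ 0.6197, -0.3574,  0.0629]), 'orientation': array([3.138 , 0.0202, 0.0035]), 'ft_force': array([-6.3824, -1.3949, 16.3842]), 'grip_width': np.float64(0.0215)}
```

View pics/s27.png

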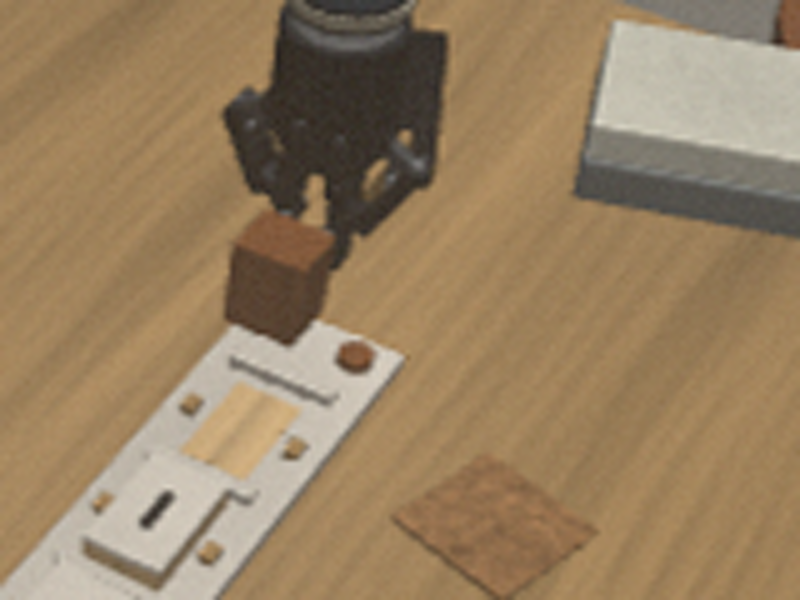

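View pics/wr27.png

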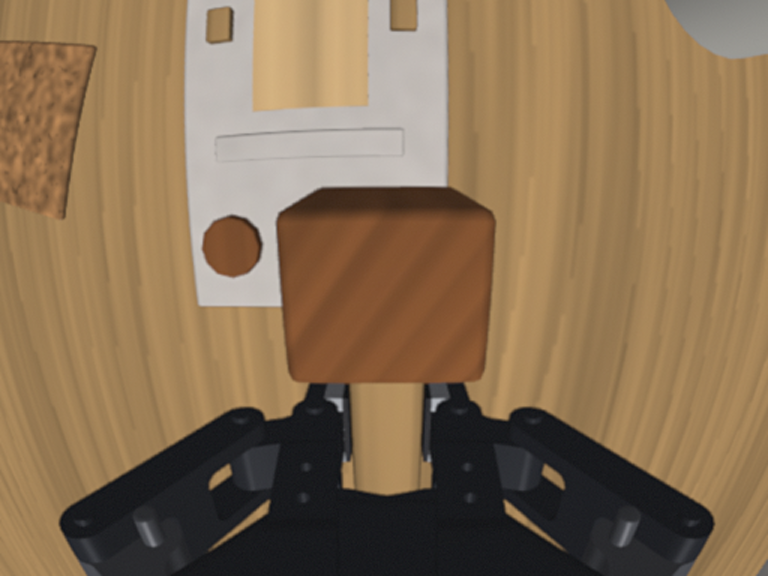

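>>> {"fn": "jog_arm", "kwargs": {"twist": [[0,0,0],[0,0,0],[0,0,0],[0,0,-0.1],[0,0,-0.25],[0,0,-0.288],[0,0,-0.288]], "dp": [[0,0,0.02],[0,0,0.06],[-0.05,0.0,0.1],[-0.1,0.03,0.1],[-0.15,0.05,0.1],[-0.198,0.069,0.08],[-0.198,0.069,0.06]], "claw": [1,1,1,1,1,1,1]}}

```text
time: 37.7
ee_pos: [0.4174, -0.2827, 0.1184]
orientation: [-3.108, 0.431, 0.005]
ft_force: [1.0, -0.4, -2.4]
grip_width: 0.0211
```

```bash
python3 w.py wr28;python3 - <<'E'
from m import *
a=cam('side');save(a['color'],'s28.png',(260,60,420,180),5)
go((.4215,-.2875,.065),-.273,0)
E
```

```text
{'time': np.float64(37.7), 'joints': array([ 0.124 ,  0.3994,  0.4858,  2.0862, -0.2811,  0.7226,  0.5155]), 'ee_pos': array([ 0.4174, -0.2827,  0.1184]), 'orientation': array([-3.1082,  0.4307,  0.0052]), 'ft_force': array([ 1.0059, -0.3746, -2.4381]), 'grip_width': np.float64(0.0211)}
dp [ 0.0011 -0.0038 -0.0529] tw [-0.002 -0.003  0.   ]
```

View pics/s28.png

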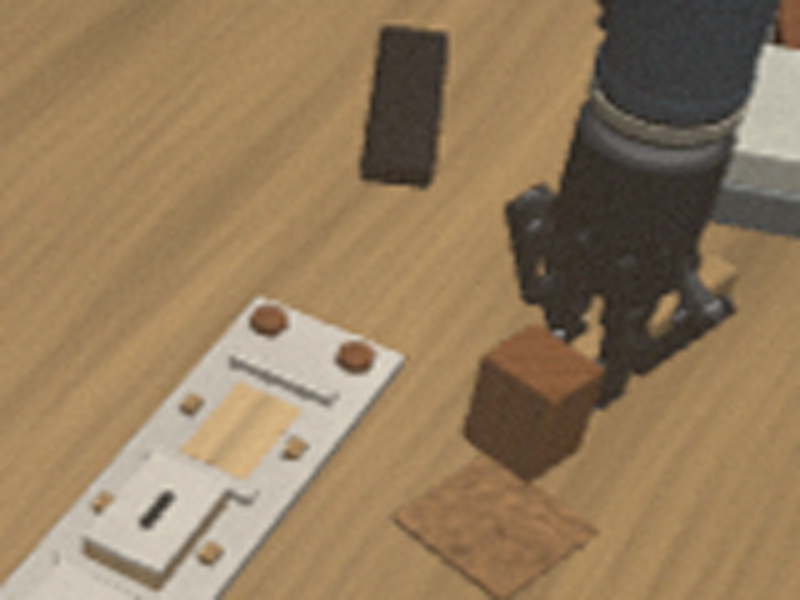

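View pics/wr28.png

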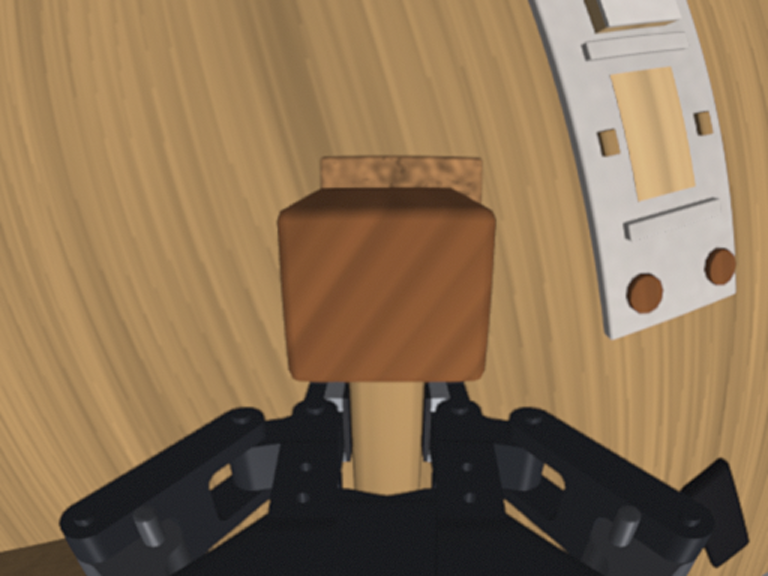

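>>> {"fn": "jog_arm", "kwargs": {"twist": [[0,0,0],[0,0,0],[0,0,0],[0,0,0]], "dp": [[0.002,-0.004,-0.03],[0.002,-0.004,-0.05],[0.002,-0.004,-0.05],[0.002,-0.004,-0.05]], "claw": [1,1,1,1]}}

```text
time: 38.3
ee_pos: [0.4245, -0.2903, 0.0702]
orientation: [3.111, -0.429, 0.002]
ft_force: [-0.3, 0.1, -2.6]
grip_width: 0.0214
```

```bash
python3 - <<'E'
from m import *
log();go((.4215,-.2885,.0455),-.273,0)
E
```

```text
dp [-0.003   0.0018 -0.0247] tw [0.001 0.001 0.001]
```

>>> {"fn": "jog_arm", "kwargs": {"twist": [[0,0,0],[0,0,0],[0,0,0],[0,0,0],[0,0,0]], "dp": [[-0.003,0.002,-0.014],[-0.003,0.002,-0.021],[-0.003,0.002,-0.024],[-0.003,0.002,-0.025],[-0.003,0.002,-0.025]], "claw": [1,1,1,1,1]}}

```text
time: 38.92
ee_pos: [0.4199, -0.2877, 0.0444]
orientation: [-3.112, 0.43, 0.002]
ft_force: [-1.6, 1.3, 0.3]
grip_width: 0.021
```

>>> {"fn": "jog_arm", "kwargs": {"twist": [[0,0,0],[0,0,0],[0,0,0],[0,0,0],[0,0,0],[0,0,0],[0,0,0]], "dp": [[0,0,0],[0,0,0],[0,0,0],[0,0,0.03],[0,0,0.07],[0,0,0.13],[0,0,0.19]], "claw": [0,-1,-1,-1,-1,-1,-1]}}

```text
time: 39.8
ee_pos: [0.42, -0.2877, 0.2359]
orientation: [3.112, -0.43, -0.001]
ft_force: [1.7, -0.7, -0.0]
grip_width: 0.0855
```

```bash
python3 w.py wr29
```

```text
{'time': np.float64(39.8), 'joints': array([ 0.0339,  0.2367,  0.5746,  1.9711, -0.1536,  0.9768,  0.4076]), 'ee_pos': array([ 0.42  , -0.2877,  0.2359]), 'orientation': array([ 3.1117e+00, -4.2990e-01, -1.3000e-03]), 'ft_force': array([ 1.6984, -0.6787, -0.0386]), 'grip_width': np.float64(0.0855)}
```

View pics/wr29.png

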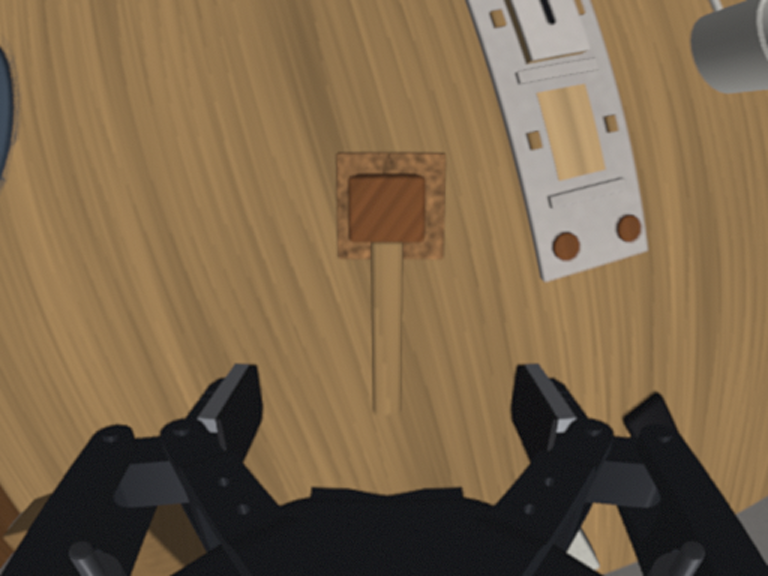

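```bash
python3 - <<'E'
from h import *
a=cam('side');save(a['color'],'s29.png',(160,80,420,280),3);b=cam('top');save(b['color'],'t29.png',(110,100,420,290),2.5)
E
```

```text
(no output)
```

View pics/s29.png

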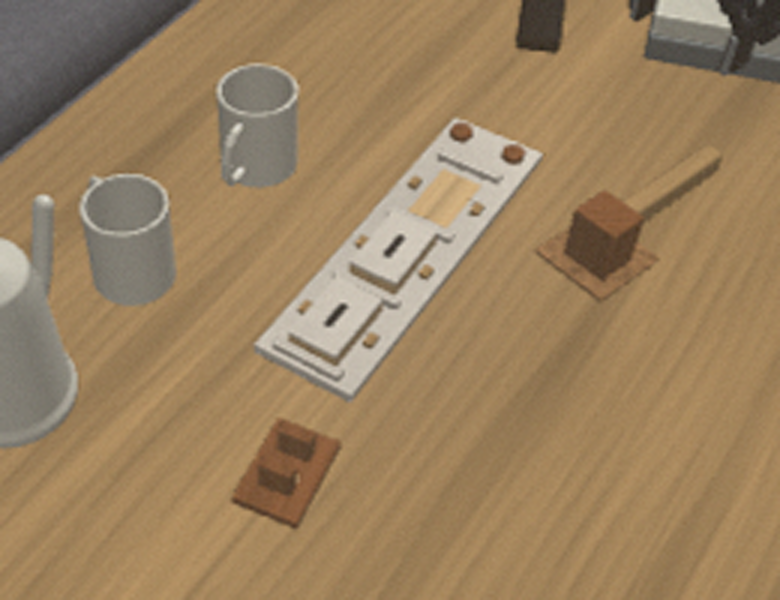

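View pics/t29.png

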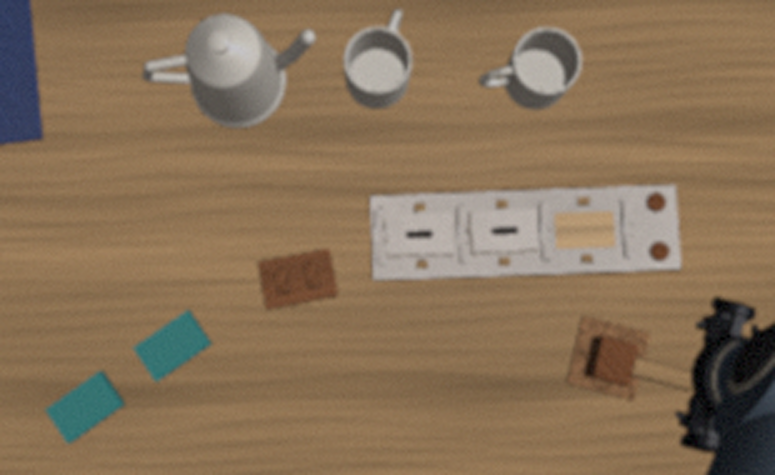

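>>> {"fn": "jog_arm", "kwargs": {"twist": [[0,0,0.288],[0,0,0.288],[0,0,0.288],[0,0,0.288],[0,0,0.288],[0,0,0.288],[0,0,0.288]], "dp": [[0.16,0.14,0.05],[0.16,0.14,0.05],[0.16,0.14,0.05],[0.16,0.14,0.05],[0.16,0.14,0.05],[0.16,0.14,0.05],[0.16,0.14,0.05]], "claw": [-1,-1,-1,-1,-1,-1,-1]}}

```text
time: 40.83
ee_pos: [0.5789, -0.1493, 0.2836]
orientation: [3.141, 0.017, -0.003]
ft_force: [0.2, -0.8, 1.0]
grip_width: 0.0857
```

```bash
python3 w.py wr30; python3 -c "
from h import *
d=np.load('w_wr30.npz'); save(d['color'],'f30.png',(190,20,330,240),2.7)"
```

```text
{'time': np.float64(40.825), 'joints': array([-0.1576,  0.3346,  0.4419,  1.7108, -0.1547,  1.133 ,  0.3398]), 'ee_pos': array([ 0.5789, -0.1493,  0.2836]), 'orientation': array([ 3.1412,  0.0171, -0.0035]), 'ft_force': array([ 0.2042, -0.8452,  0.9819]), 'grip_width': np.float64(0.0857)}
```

View pics/f30.png

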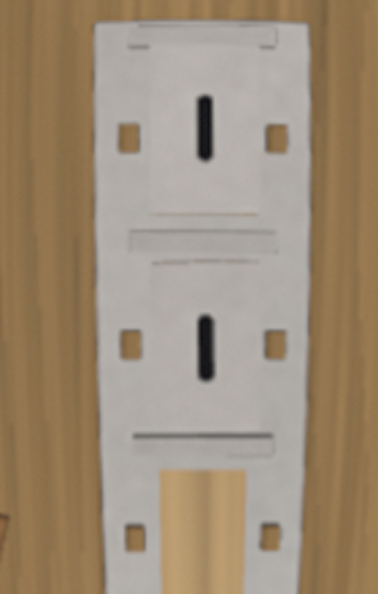

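```bash
python3 - <<'E'
from m import *
f,s=W('wr30')
g=lambda p,z: at(f,((p[0]+.5)/2.7-.5+190,(p[1]+.5)/2.7-.5+20),z,s)[:2]
for sl,a,b in(((205,128),(129,138),(276,138)),((206,348),(131,345),(275,345))):
    m=(g(a,.018)+g(b,.018))/2; print(g(sl,.030).round(4),m.round(4),(g(sl,.030)-m).round(4))
s=r.sense();print(s['time'],s['ft_force'])
E
```

```text
[ 0.5863 -0.0267] [ 0.5855 -0.0295] [0.0008 0.0028]
[ 0.5881 -0.1291] [ 0.5871 -0.1292] [0.0011 0.0001]
40.875 [ 0.18617933 -0.28005961  0.95060104]
```

Both fronts lie within 3 mm of their bay centres, so I'm handing in.

```bash
python3 -c "
from bench import r
print(r.job_done())"
```

```text
the job is handed in; nothing more can be done
None
```

The job is handed in at about 41 s of the 210 s. Only two plywood fronts were present, and both are turned and in the chest frame. I used the slotted rest to regrip them, and they lie painted face up in bay_1 and bay_2. I then pressed both pegs home with the mallet head and stood the mallet back on its cork mat.

Last checks:
- **Fronts:** the final wrist picture puts them about 3 mm (bay_1) and 1 mm (bay_2) off their bay centres. Earlier oblique views put the bay_2 front up to about 5 mm off. They look flat and square; an oblique picture taken just after placing put their yaw about 0.02 rad off the frame's.
- **Pegs:** both caps look fully down in the pictures. The press force rose to 16–20 N, with the mallet face at about 23 mm above the table, where fully home is 24 mm.
- **Mallet:** it stands upright on the mat, judged by eye in the picture, with the head close to the mat's centre.
- **Bystanders:** the crockery, and the two turquoise look-alikes, looked unmoved in the last overview pictures.
- **Robot:** the arm ended clear of everything.

No check failed.

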